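Turn a graphite blank over on the warming plate with the turner

ROBOT

A 6-joint arm with a two-finger parallel gripper is mounted at the origin on the work surface. World frame = base frame: x ahead of the robot, y to its left, z up, the work surface at z = 0. Lengths are in m, angles in rad, forces in N, time in s.
With the tool pointing down it reaches from about 0.35 to 0.975 m from the base axis. Payload 4.9 kg.
Tool frame: the origin (TCP) lies midway between the tips of the shut fingers; the grasp point (between the pads) lies manip.grip_depth behind it (manip.grip_depth is the distance from the TCP to the grasp point, in m); z points along the fingers, x is the direction in which the jaws open and shut, and the axes are right-handed (so a half turn about z gives the same grasp; the last joint's range is limited). The gripper opens to 85 mm and grips with 20 to 120 N. Pads are 22 mm wide; open, the fingers measure 114 mm over their backs; the gripper's body (76 mm by 85 mm) begins 54 mm behind the grasp point. The pads swing forward as they close: fully open they stand 13 mm farther back than shut.
Start: joints at [-1.339, 0.053, 1.613, -0, 1.476, -0.119], TCP at [0.215, -0.587, 0.196] pointing down, gripper open.
Joint ranges: [-3.01, 3.01], [-1.01, 2.22], [0.06, 2.58], [-1.02, 4.17], [0.09, 2.62], [-3.14, 3.14]. Speed limits (rad/s): [2.57, 2.57, 3.14, 3.14, 3.14, 3.14].

INTERFACE

Orientations are given as a unit quaternion [w, x, y, z].
In Python, from plant import state, grab_frame, ticket, manip gives the robot as it stands.
- The arm moves only by the tool carry_out, never from a script. Its argument "moves" is a list that holds one entry, the list of rows, each a list of 7 numbers: the turn, a rotation vector about the tool's x, y, z each as a share of 5 degrees, from -1 to 1, then the shift along the tool's x, y, z each as a share of 0.04 m, from -1 to 1, then the gripper command: -1 is shut, 1 is fully open, values between are in proportion. A call has 1 to 8 rows; each row shifts and turns the commanded pose from where the row before left it, along the tool's axes as they then stand; what a row does not reach is not made up. A row lasts 1/12 s, in which the tool goes at most 41.7 mm and 7.16 degrees, less where a joint would pass 70% of its speed; a pose out of reach is approached as far as the arm can. A call with a number of a shift or a turn outside -1 to 1 is refused whole. A call with a gripper value outside its range is refused whole. The fingers move at their own pace and stop on an object; the grip force is fixed at half the most. Time passes only in rows, so rows that do not move let the fingers close. It gives the time, the measured TCP pose, the force and the opening at its end, in the units of the state.
- state(): the state, without advancing time (a new reading comes with each control period).
- grab_frame(name): name is "side" or "top" or "wrist"; returns a dict with "frame" (400x640x3 uint8, red, green, blue), "z_map" (400x640 float32, m along the optical axis (not along the pixel's ray), 0 where there is no reading), "K" (3x3 intrinsics, pixels), "world_from_camera" (4x4, takes a point from camera to world coordinates); the wrist camera has in their place "hand_eye" (4x4, takes a point from camera to tool coordinates, whose origin is the TCP and whose axes are the tool frame's). Camera axes: x right, y down, z forward; pixel columns grow to the right and rows downward; lengths in m; the calibration is good to about 2 mm. A picture is of the moment at which its call begins: read the wrist's pose just before it.
- ticket.job_done(): hands the job in, once; it reports no verdict.
The state is a dict: "time": time; "joint_pos": joint angles; "joint_vel": joint speeds; "joint_efforts": joint torques, N m; "tool_pos": TCP position; "tool_rot": TCP orientation; "contact_force": force on the tool from outside, world axes, zero at the start; "ft_torque": the same for the moment, N m; "gripper_width": opening from 0.0 (shut) to 1.0 (fully open).
Only numpy, scipy, OpenCV 4.12 (cv2) and the standard library are available. Lean on these libraries where they do the work, as an engineer would, in place of code of your own. Each camera call takes 0.05 s, during which the arm holds its last target.

TASK

Two graphite blanks are drying on the bench warming plate: take the turner from its rest, slide its blade under the larger one (the raised rear lip keeps it from running away), lift it just clear of the plate and flip it over with one quick turn of the wrist, so that it lies flat on the plate, wholly on the top, with its other face up. Bear only lightly on the glass-ceramic top and push only gently on the brittle graphite, keep the blank low over the plate, never touch it with the hand, and disturb neither the small blank nor anything else on the bench. Then lay the turner back in its rest as you found it and let go.

Things in the scene. Friction and masses are not known exactly. Their poses are not given: they have to be found in the camera images.
- hotplate: Bench warming plate, fixed: grey casing 212 x 400 mm (x, y) with a level off-white glass-ceramic top 85 mm above the origin, the centre of its underside. +x points away from its control panel (knob, display), which faces roughly towards the robot. The top is open on that side, its edge at x = -103 mm. Friction about 0.6. Tools pressed on it with more than 5 or 6 N mark it.
- plate_lip (a point): Foot of the rear lip: the middle of the lip's inner face, at the level of the plate's top (x = +100, z = 85 mm in the plate's frame). Steel lips 6 mm thick stand 12 mm above the top on three sides: this rear one, straight along the plate's y, and one at each side with its inner face at y = -194 and +194 mm.
- blank: The larger graphite blank, to be turned over: dark grey disc, 90 mm across, 8 mm thick, rims bevelled 2.5 mm, about 90 g; it chips if pushed with over 15 N. It lies in the left or right half of the plate, its far rim 5 to 27 mm from the rear lip. Origin: middle of the disc; its z axis points up at the start, down at the end. Two turned circles mark the face that starts up.
- small_blank: A smaller graphite disc, 44 mm across and 12 mm thick, on the other half of the plate; leave it where it is. Origin: middle of the disc.
- turner: Cranked steel turner, 150 g, lying in its rest. Octagonal handle with a black rubber sleeve, 140 mm long, 24 mm across flats (flats on top, at the sides and at 45 degrees). Origin: on the handle's axis at its middle; +x runs along the handle to the blade, +z up. A round 8 mm steel neck runs on along x, then drops to the blade. It balances about 70 mm ahead of the origin.
- turner_bend (a point): End of the neck, 122 mm ahead of the turner's origin, where it bends down to the blade. If the bend is true, the blade (flat, 80 mm wide, 1.6 mm thick, from 143 to 245 mm ahead of the origin) lies level, its underside 46 mm below the handle's axis. Use has turned it about this point, unmeasured, up to 0.11 rad up or down (14 mm at the front edge): feel for the plate.
- rest: The turner's rest, fixed: dark steel base 190 x 70 mm with two uprights 150 mm apart, each with an open V notch with 45-degree sides that centres the turner; the one at x = -50 mm takes the handle, the one at x = +100 mm the neck. The turner lies in them by its weight and lifts straight up. Origin: on the bench, under the middle of the handle; +x points to the blade.
- rest_seat (a point): Where the turner's origin is when it lies in the rest: 95 mm above the rest's origin. The turner then has the same x direction as the rest.
- electrode_a: Copper electrode on a round steel holder 48 mm across, 82 mm tall, standing left of the plate; bystander. Origin: centre of its foot.
- electrode_b: Thicker copper electrode on a like holder, 70 mm tall, near the plate's right rear corner; bystander. Origin: centre of its foot.
- square: Machinist's square lying flat, 16 mm high; bystander. Origin: underside of its stock.
- caliper: Digital caliper lying flat, 11 mm high; bystander. Origin: underside of its middle.
- oil: White plastic bottle, 56 mm across, 150 mm tall; bystander. Origin: centre of its foot.
- block: Steel setup block 51 x 76 x 25 mm; bystander. Origin: centre of its underside.
Not all that is in view belongs to the job. What is shaped like the blank but brown, orange or red is not meant.

How it is judged:
On the way, in this order (a step that is already met when the one before it is completed fails the run):
1. the blank rides on the turner's blade, its first face still up, lifted clear of the plate and its lips (contact force between blank and hotplate below 0.02 N and contact force between turner and blank above 0.3 N and angle between blank's own z axis and vertical below 0.4 rad), for 0.2 s.
2. the turner, with the blank on it, goes over in a quick turn: faster than 0.8 rad/s while it carries or pushes the tilted blank (angular speed of turner above 0.8 rad/s and contact force between turner and blank above 0.05 N and angle between blank's own z axis and vertical between 0.5 and 2.4 rad), for 0.02 s.
3. the blank lies flat on the plate with its other face up, off the turner (angle between blank's own z axis and vertical above 3.07 rad and z of blank in the frame of hotplate between 0.086 and 0.0915 m and contact force between turner and blank below 0.02 N), for 0.3 s.
At the end, for the whole second after the job is handed in: The blank lies flat on the plate, still, with its other face up (within 4 degrees), no part of it past the open edge; the turner lies still in both notches of its rest, its origin within 15 mm of the seat, level and in line with the rest (within 6 degrees), let go (angle between blank's own z axis and vertical above 3.07 rad and z of blank in the frame of hotplate between 0.086 and 0.0915 m and x of blank in the frame of hotplate above -0.058 m and linear speed of each of blank, turner below 0.01 m/s and distance between turner and rest_seat below 0.015 m and angle between turner's own z axis and vertical below 0.12 rad and angle between the x axis of turner and the x axis of rest, either way round below 0.1 rad); the robot touches nothing.
It fails at once if the turner presses on the warming plate with more than 6 N, or on the blank with more than 15 N (contact force between turner and hotplate above 6 N or contact force between turner and blank above 15 N).
It fails at once if the hand or arm touches the blank (contact force between any of the fingers, the arm and blank above 0.1 N).
It fails at once if the middle of the blank is raised more than 80 mm above the plate's top (z of blank in the frame of hotplate above 0.165 m).
It fails at once if the small blank is moved by more than 10 mm (distance of small_blank from where it was at the start of the episode above 0.01 m).
It fails at once if another thing on the bench is moved by more than 15 mm (distance of any of electrode_a, electrode_b, square, caliper, oil, block from where it was at the start of the episode above 0.015 m).
It also fails if it takes over 69 s, if anything falls off the work surface, if the arm or the gripper's body presses on something with over 40 N, if the wrist force passes 120 N, or if a joint passes its speed limit or range.

## Working session

There is one attempt and no reset: what is moved stays moved. The work goes in short steps, Python scripts to look and compute and a tool call to move; the robot and the scene stay as the last step left them, time stands still between calls to the robot, and variables do not carry over. Pictures are saved under pics/ and viewed, and the job is handed in when it is done.

Besides the shell and the picture viewer there is one more tool, called after ">>>" by a JSON object that holds its "method" and its "body", one argument or row to a line. carry_out: Moves the arm, as the interface text tells. Shift numbers are shares of 0.04 m and turn numbers shares of 5 degrees, none past 1 either way. Its arguments: {"type":"object","properties":{"moves":{"type":"array"}},"required":["moves"]}

```bash
ls; mkdir -p pics; python3 - <<'E'
from plant import state, grab_frame, ticket, manip
import cv2,numpy as np
print(manip.grip_depth, state())
for n in ["side","top","wrist"]:
    f=grab_frame(n); cv2.imwrite(f"pics/{n}0.png",f["frame"][:,:,::-1]); np.savez(f"{n}0.npz",**f)
    print(n,f["K"],f.get("world_from_camera",f.get("hand_eye")))
E
```

```text
pics
0.0187 {'time': 0.0, 'joint_pos': array([-1.33900232e+00,  5.33201734e-02,  1.61430649e+00,  7.20631838e-06,
        1.47598823e+00, -1.19014071e-01]), 'joint_vel': array([-0.0010678 ,  0.00172968,  0.00041858, -0.00134448, -0.00073823,
       -0.00202957]), 'joint_efforts': array([-8.44649130e-04, -3.93682659e+01, -3.70179677e+01, -1.46941870e-04,
        7.22139506e-03, -8.47683577e-07]), 'tool_pos': array([ 0.21461903, -0.58625575,  0.19517837]), 'tool_rot': array([-6.76212073e-04,  8.19650768e-01, -5.72862633e-01, -7.51739329e-04]), 'contact_force': array([-0.08432193, -0.70242332,  0.06655669]), 'ft_torque': array([ 0.01234614, -0.04953008, -0.02905369]), 'gripper_width': 0.9983525313544465}
side [[469.15823537   0.         311.93624895]
 [  0.         469.15823537 194.45626578]
 [  0.           0.           1.        ]] [[-0.89431538 -0.2744199   0.35340305  0.08230417]
 [-0.44703943  0.58130404 -0.67988334  0.97935473]
 [-0.0188611  -0.76601523 -0.64254566  1.05036729]
 [ 0.          0.          0.          1.        ]]
top [[388.21016908   0.         321.6951034 ]
 [  0.         388.21016908 198.70204158]
 [  0.           0.           1.        ]] [[ 0.02647521 -0.98127261  0.19079602  0.38083671]
 [-0.99954489 -0.02322506  0.01925114 -0.04355844]
 [-0.01445936 -0.19121887 -0.98144092  1.15217012]
 [ 0.          0.          0.          1.        ]]
wrist [[320.958385     0.         322.69974528]
 [  0.         320.958385   195.8377988 ]
 [  0.           0.           1.        ]] [[ 9.99999641e-01 -4.99252083e-04  6.84985949e-04 -5.03533450e-04]
 [ 2.87471276e-04  9.59994781e-01  2.80017745e-01 -7.11287719e-02]
 [-7.97382379e-04 -2.80017448e-01  9.59994580e-01 -1.77783972e-01]
 [ 0.00000000e+00  0.00000000e+00  0.00000000e+00  1.00000000e+00]]
```

View pics/side0.png

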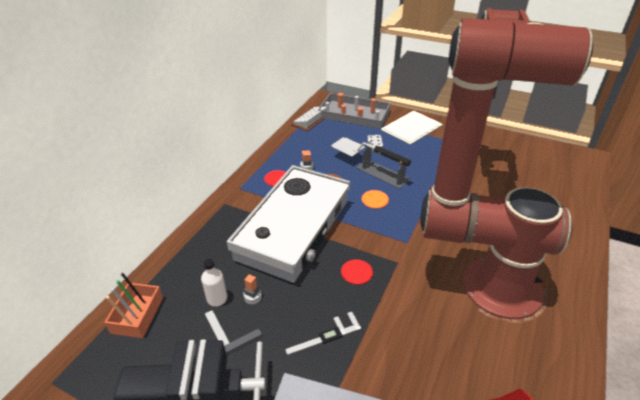

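View pics/top0.png

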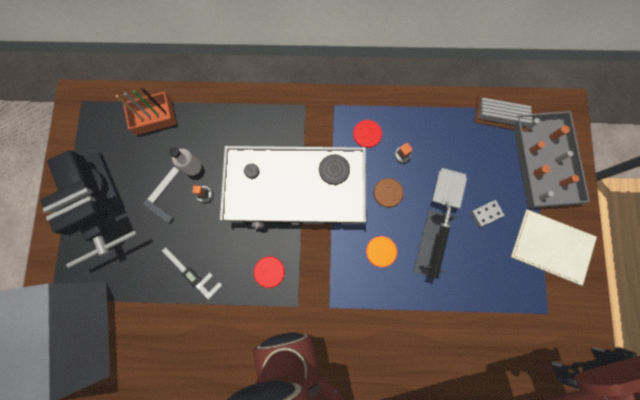

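View pics/wrist0.png

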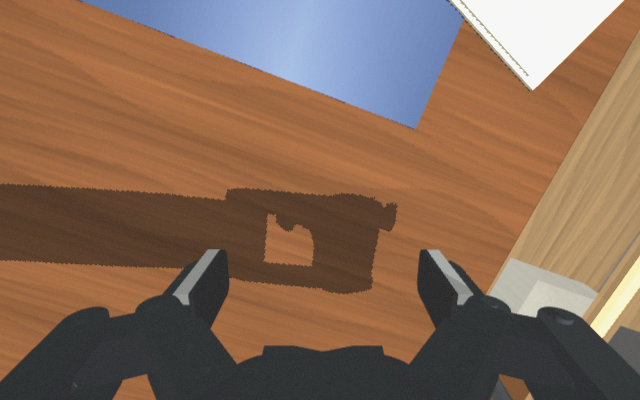

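```bash
cat > h.py <<'E'
import numpy as np,cv2
from scipy.spatial.transform import Rotation as R
def load(n): return dict(np.load(n+".npz"))
def cloud(f,T=None):
    T=f["world_from_camera"] if T is None else T
    z=f["z_map"];K=f["K"];v,u=np.indices(z.shape)
    P=np.stack([(u-K[0,2])/K[0,0]*z,(v-K[1,2])/K[1,1]*z,z],-1)
    W=P@T[:3,:3].T+T[:3,3]; W[z<=0]=np.nan
    return W
def Tpose(p,q):
    M=np.eye(4);M[:3,:3]=R.from_quat([q[1],q[2],q[3],q[0]]).as_matrix();M[:3,3]=p;return M
E
python3 - <<'E'
from h import *
f=load("top0");W=cloud(f)
for n,(u,v) in dict(tl=(230,155),tr=(360,155),bl=(230,215),br=(360,215),blank=(335,169),small=(251,171),handle=(433,255),handle2=(438,235),bladec=(451,187),bench=(460,300)).items():
    print(n,W[v,u].round(4))
# plate top mask
m=(abs(W[...,2]-0.085)<0.006)&(f["frame"].min(-1)>150)
ys,xs=np.where(m); print(xs.min(),xs.max(),ys.min(),ys.max(),np.nanmedian(W[m][:,2]))
P=W[m][:,:2]; P=P[(P[:,0]>0.3)]
print(cv2.minAreaRect(P.astype(np.float32)))
print(np.median(P,0))
c=f["frame"][120:300,320:520][:,:,::-1];cv2.imwrite("pics/crop1.png",cv2.resize(c,None,fx=4,fy=3.3,interpolation=cv2.INTER_CUBIC))
c=f["frame"][135:245,210:380][:,:,::-1];cv2.imwrite("pics/crop2.png",cv2.resize(c,None,fx=4.6,fy=4.6,interpolation=cv2.INTER_CUBIC))
E
```

```text
tl [0.7097 0.244  0.086 ]
tr [ 0.7169 -0.1285  0.0889]
bl [0.5358 0.2314 0.0864]
br [ 0.545  -0.1302  0.0832]
blank [ 0.6738 -0.0581  0.09  ]
small [0.6616 0.179  0.0935]
handle [ 0.4393 -0.3258  0.0956]
handle2 [ 0.4931 -0.34    0.0987]
bladec [ 0.6381 -0.3949  0.0514]
bench [ 0.3189 -0.424   0.0024]
70 362 149 263 0.08577039000070474
((0.5920239686965942, 0.2673148512840271), (0.2609822750091553, 0.8379704356193542), 9.732224464416504)
[0.61437132 0.06984143]
```

```bash
python3 - <<'E'
from h import *
f=load("side0");c=f["frame"][130:290,220:430][:,:,::-1];cv2.imwrite("pics/crop3.png",cv2.resize(c,None,fx=3.7,fy=3.7,interpolation=cv2.INTER_CUBIC))
E
```

```text
(no output)
```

View pics/crop1.png

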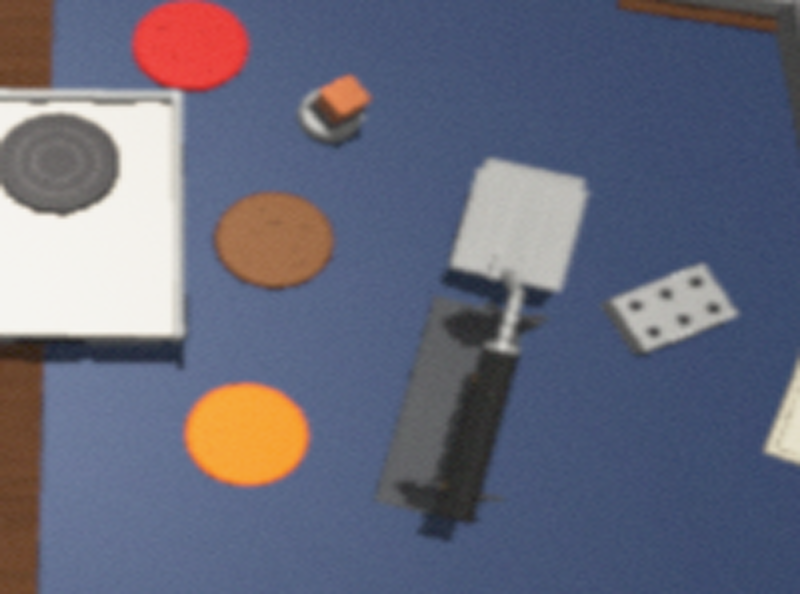

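View pics/crop2.png

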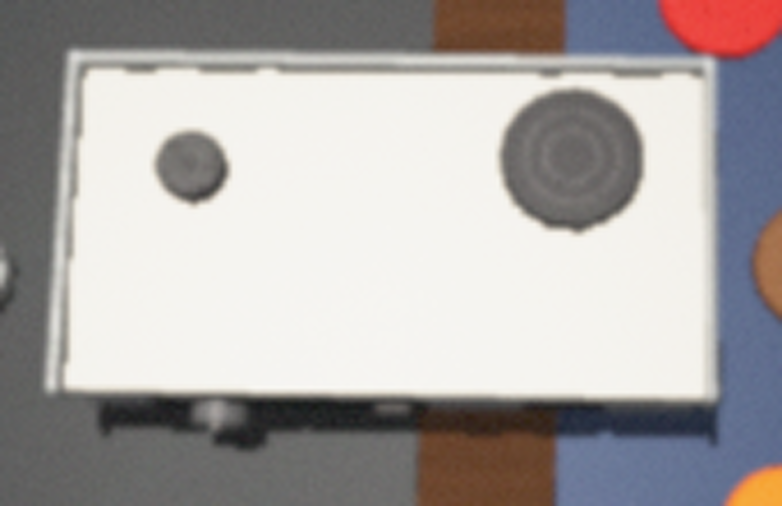

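View pics/crop3.png

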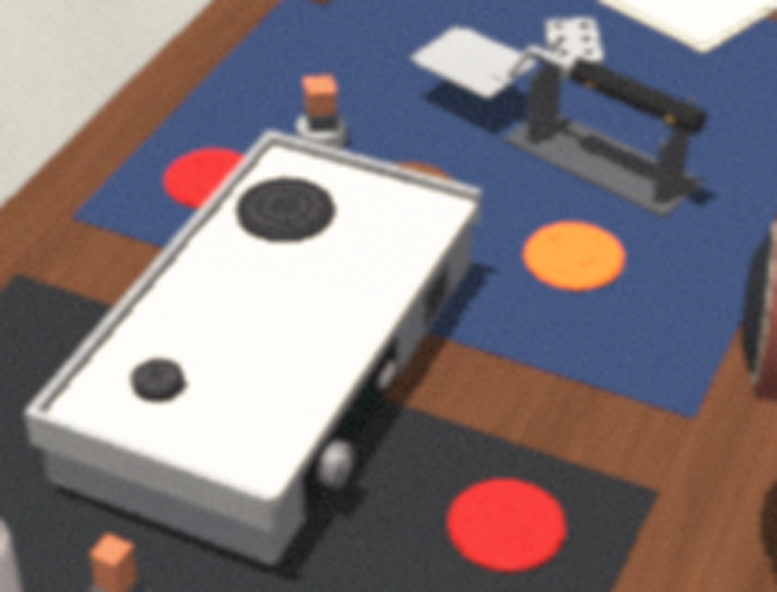

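```bash
cat >> h.py <<'E'
def onplane(f,uv,z,T=None):
    T=f["world_from_camera"] if T is None else T
    K=f["K"];uv=np.atleast_2d(np.asarray(uv,float))
    d=np.c_[(uv[:,0]-K[0,2])/K[0,0],(uv[:,1]-K[1,2])/K[1,1],np.ones(len(uv))]@T[:3,:3].T
    t=(z-T[2,3])/d[:,2]
    return T[:3,3]+d*t[:,None]
def proj(f,P,T=None):
    T=f["world_from_camera"] if T is None else T
    P=np.atleast_2d(P);C=(P-T[:3,3])@T[:3,:3];K=f["K"]
    return np.c_[C[:,0]/C[:,2]*K[0,0]+K[0,2],C[:,1]/C[:,2]*K[1,1]+K[1,2]]
E
python3 - <<'E'
from h import *
for n in ["top0","side0"]:
    f=load(n);F=f["frame"].astype(int);W=cloud(f)
    reg=(W[...,0]>.48)&(W[...,0]<.76)&(W[...,1]>-.17)&(W[...,1]<.29)&(W[...,2]>.05)
    m=((F.min(-1)>205)&reg).astype(np.uint8)
    nn,l,st,ce=cv2.connectedComponentsWithStats(m);k=1+np.argmax(st[1:,4]);m=(l==k)
    cs,_=cv2.findContours(m.astype(np.uint8),cv2.RETR_EXTERNAL,cv2.CHAIN_APPROX_NONE)
    c=max(cs,key=cv2.contourArea)[:,0]
    P=onplane(f,c,0.085)[:,:2].astype(np.float32)
    print(n,len(c),cv2.minAreaRect(P),"corners",cv2.boxPoints(cv2.minAreaRect(P)).round(4).tolist(), "z",np.nanmedian(W[m][:,2]))
    # dark discs
    d=((F.max(-1)<115)&reg&(W[...,2]>.078)).astype(np.uint8)
    nn,l,st,ce=cv2.connectedComponentsWithStats(d)
    for i in range(1,nn):
        if 60<st[i,4]<3000:
            c=cv2.findContours((l==i).astype(np.uint8),cv2.RETR_EXTERNAL,cv2.CHAIN_APPROX_NONE)[0][0][:,0]
            P=onplane(f,c,0.09)[:,:2].astype(np.float32)
            print("  disc",st[i],cv2.minEnclosingCircle(P), cv2.fitEllipse(P), "mean",onplane(f,ce[i],.09).round(4))
E
```

```text
top0 405 ((0.6273826360702515, 0.05645337700843811), (0.20157858729362488, 0.3887855112552643), 0.5746849179267883) corners [[0.5246000289916992, 0.24979999661445618], [0.5285000205039978, -0.1388999968767166], [0.7300999760627747, -0.13689999282360077], [0.7261999845504761, 0.251800000667572]] z 0.0857720484485136
  disc [320 155  29  30 552] ((0.6725987792015076, -0.05597219616174698), 0.04278578981757164) ((0.6726414561271667, -0.055285174399614334), (0.08086442202329636, 0.08273831754922867), 75.84187316894531) mean [[ 0.6728 -0.0568  0.09  ]]
side0 269 ((0.6287825703620911, 0.0550004243850708), (0.2033301740884781, 0.38414332270622253), 0.4955994486808777) corners [[0.5254999995231628, 0.24619999527931213], [0.5288000106811523, -0.1378999948501587], [0.7321000099182129, -0.13619999587535858], [0.7287999987602234, 0.24789999425411224]] z 0.084593175564948
  disc [284 179  26  16 333] ((0.6747584342956543, -0.05204400420188904), 0.04288264736533165) ((0.6740113496780396, -0.05256422609090805), (0.07956542819738388, 0.08200303465127945), 85.09298706054688) mean [[ 0.6736 -0.0519  0.09  ]]
  disc [256 228  14  10 113] ((0.6638662815093994, 0.17880496382713318), 0.020836224779486656) ((0.6641108989715576, 0.17906394600868225), (0.03750386834144592, 0.03991874307394028), 62.72991943359375) mean [[0.664  0.1793 0.09  ]]
```

```bash
python3 - <<'E'
from h import *
for n in ["top0","side0"]:
    f=load(n);F=f["frame"].astype(int);W=cloud(f)
    reg=(W[...,0]>.35)&(W[...,0]<.6)&(W[...,1]>-.45)&(W[...,1]<-.25)
    hm=reg&(F.max(-1)<70)&(W[...,2]>.08)
    P=W[hm]; c=P.mean(0);u,s,vt=np.linalg.svd(P-c);d=vt[0]*np.sign(vt[0][0])
    t=(P-c)@d
    print(n,"handle n",len(P),c.round(4),d.round(4),np.degrees(np.arctan2(d[1],d[0])),t.min(),t.max(),"ends",c+d*t.min(),c+d*t.max(), np.percentile(P[:,2],[10,50,90]))
    bm=(W[...,0]>.55)&(W[...,0]<.72)&(W[...,1]>-.46)&(W[...,1]<-.32)&(W[...,2]>.03)&(F.min(-1)>110)
    P=W[bm];c=P.mean(0);u,s,vt=np.linalg.svd(P-c);
    print(" blade n",len(P),c.round(4),"normal",vt[2].round(4), s)
    A=np.c_[P[:,:2]-c[:2],np.ones(len(P))];sol=np.linalg.lstsq(A,P[:,2],rcond=None)[0];print("  slope",sol)
    r=cv2.minAreaRect(P[:,:2].astype(np.float32));print(r, cv2.boxPoints(r).tolist())
E
```

```text
top0 handle n 508 [ 0.4488 -0.3383  0.1046] [ 0.9661 -0.258  -0.0099] -14.95117509490862 -0.06835041875007641 0.10751581708113493 ends [ 0.38276644 -0.32063432  0.10532635] [ 0.55267051 -0.36600483  0.10357755] [0.09874821 0.10566678 0.10930902]
 blade n 985 [ 0.6348 -0.3894  0.0535] normal [-0.0982  0.0255 -0.9948] [1.00070615 0.70861607 0.22941279]
  slope [-0.09349552  0.02428103  0.05352598]
((0.6194846630096436, -0.38526931405067444), (0.08099211007356644, 0.14330615103244781), 75.65982055664062) [[0.5400341749191284, -0.4067566692829132], [0.678875207901001, -0.442250519990921], [0.6989351511001587, -0.36378195881843567], [0.5600941181182861, -0.32828810811042786]]
side0 handle n 212 [ 0.4454 -0.3315  0.101 ] [ 0.9731 -0.23    0.0139] -13.298548535613357 -0.06199411809083808 0.1091154599553219 ends [ 0.38504867 -0.31722967  0.10010508] [ 0.55155381 -0.35658536  0.10248273] [0.09286714 0.10163765 0.10773846]
 blade n 355 [ 0.6345 -0.3862  0.0542] normal [-0.2053  0.0393 -0.9779] [0.68068966 0.4226739  0.1777455 ]
  slope [-0.19405995  0.04019156  0.05419351]
((0.621799111366272, -0.3842407166957855), (0.08999679237604141, 0.1491335928440094), 74.61498260498047) [[0.5379661321640015, -0.4078437089920044], [0.681755542755127, -0.447409451007843], [0.7056320905685425, -0.36063772439956665], [0.561842679977417, -0.321071982383728]]
```

```bash
cat >> h.py <<'E'
def rows(p0,R0,p1,R1,n,g,pr=True):
    """straight rows from pose0 to pose1"""
    rv=(R0.inv()*R1).as_rotvec(); out=[]
    for i in range(n):
        Ra=R0*R.from_rotvec(rv*i/n)
        s=Ra.inv().apply((p1-p0)/n)/0.04; t=rv/n/np.radians(5)
        out.append([round(float(x),3) for x in np.r_[t,s]]+[g])
    if pr:
        print("["+",\n".join(str(o) for o in out)+"]", "max",np.abs(np.array(out)[:,:6]).max())
    return out
def cur():
    from plant import state
    s=state();q=s["tool_rot"]
    return s,np.array(s["tool_pos"]),R.from_quat([q[1],q[2],q[3],q[0]])
def graspR(yaw,roll):
    """tool orientation for turner yaw (rad), hand rolled to turner's right by roll; tool y=-d"""
    d=np.array([np.cos(yaw),np.sin(yaw),0]);r=np.array([d[1],-d[0],0]);u=np.array([0,0,1.])
    z=-(np.sin(roll)*r+np.cos(roll)*u); y=-d; x=np.cross(y,z)
    return R.from_matrix(np.c_[x,y,z])
E
python3 - <<'E'
from h import *
s,p,Q=cur()
yaw=np.radians(-14.8);G=graspR(yaw,np.radians(45));print(G.as_matrix().round(3))
z=G.as_matrix()[:,2];H=np.array([.450,-.340,.095]);T=H+.0187*z;print(T,T-.12*z)
print(np.degrees((Q.inv()*G).as_rotvec()))
rows(p,Q,T-.12*z,G,11,1)
E
```

```text
[[-0.181 -0.967  0.181]
 [-0.684  0.255  0.684]
 [-0.707 -0.    -0.707]]
[ 0.45337773 -0.32721579  0.0817771 ] [ 0.43170244 -0.40925348  0.16662992]
[ 13.71025437 -43.479751    33.05297059]
[[0.249, -0.791, 0.601, -0.208, -0.602, 0.066, 1],
[0.249, -0.791, 0.601, -0.234, -0.588, 0.094, 1],
[0.249, -0.791, 0.601, -0.257, -0.573, 0.124, 1],
[0.249, -0.791, 0.601, -0.277, -0.556, 0.154, 1],
[0.249, -0.791, 0.601, -0.294, -0.537, 0.186, 1],
[0.249, -0.791, 0.601, -0.308, -0.517, 0.218, 1],
[0.249, -0.791, 0.601, -0.318, -0.495, 0.251, 1],
[0.249, -0.791, 0.601, -0.325, -0.473, 0.284, 1],
[0.249, -0.791, 0.601, -0.329, -0.449, 0.316, 1],
[0.249, -0.791, 0.601, -0.329, -0.425, 0.348, 1],
[0.249, -0.791, 0.601, -0.325, -0.4, 0.38, 1]] max 0.791
```

>>> {"method": "carry_out", "body": {
  "moves": [
    [[0.25, -0.79, 0.6, -0.21, -0.6, 0.07, 1], [0.25, -0.79, 0.6, -0.23, -0.59, 0.09, 1], [0.25, -0.79, 0.6, -0.26, -0.57, 0.12, 1], [0.25, -0.79, 0.6, -0.28, -0.56, 0.15, 1], [0.25, -0.79, 0.6, -0.29, -0.54, 0.19, 1], [0.25, -0.79, 0.6, -0.31, -0.52, 0.22, 1], [0.25, -0.79, 0.6, -0.32, -0.5, 0.25, 1], [0.25, -0.79, 0.6, -0.33, -0.47, 0.28, 1]]
  ]
}}

```text
time: 0.82
tool_pos: [0.374, -0.4572, 0.1755]
tool_rot: [0.226, -0.649, 0.705, 0.174]
contact_force: [0.7, 0.3, -0.5]
gripper_width: 0.998
```

```bash
python3 - <<'E'
from h import *
s,p,Q=cur();print(s["time"],s["joint_pos"],s["joint_vel"],p)
yaw=np.radians(-14.8);G=graspR(yaw,np.radians(45))
z=G.as_matrix()[:,2];H=np.array([.450,-.340,.095]);T=H+.0187*z
rows(p,Q,T-.12*z,G,4,1)
E
```

```text
0.8167 [-1.17163313  0.30704334  1.44748151  0.31416996  1.87406875  0.50127196] [ 0.17500065  0.32577139 -0.10320625  0.69124958  0.36482386  0.90913327] [ 0.37400077 -0.45716243  0.17553334]
[[0.183, -0.588, 0.447, -0.24, -0.327, 0.241, 1],
[0.183, -0.588, 0.447, -0.24, -0.313, 0.259, 1],
[0.183, -0.588, 0.447, -0.238, -0.3, 0.276, 1],
[0.183, -0.588, 0.447, -0.235, -0.286, 0.293, 1]] max 0.588
```

>>> {"method": "carry_out", "body": {
  "moves": [
    [[0.25, -0.79, 0.6, -0.33, -0.45, 0.32, 1], [0.25, -0.79, 0.6, -0.33, -0.43, 0.35, 1], [0.25, -0.79, 0.6, -0.33, -0.4, 0.38, 1], [0, 0, 0, 0, 0, 0, 1], [0, 0, 0, 0, 0, 0, 1]]
  ]
}}

```text
time: 1.23
tool_pos: [0.432, -0.4084, 0.1663]
tool_rot: [0.303, -0.565, 0.731, 0.234]
contact_force: [-0.6, 0.5, 0.7]
gripper_width: 1.001
```

```bash
python3 - <<'E'
from h import *
from plant import grab_frame
s,p,Q=cur();print(s["time"],s["joint_pos"],s["joint_vel"],p,s["contact_force"])
yaw=np.radians(-14.8);G=graspR(yaw,np.radians(45))
z=G.as_matrix()[:,2];H=np.array([.450,-.340,.095]);T=H+.0187*z
print(np.degrees((Q.inv()*G).as_rotvec()),Q.inv().apply(T-p))
f=grab_frame("wrist");np.savez("w1.npz",**f,p=p,q=Q.as_quat())
cv2.imwrite("pics/w1.png",f["frame"][:,:,::-1])
T4=np.eye(4);T4[:3,:3]=Q.as_matrix();T4[:3,3]=p
u=proj(f,[H+np.array([np.cos(yaw),np.sin(yaw),0])*a for a in(-.07,0,.07,.122)],T4@f["hand_eye"]);print(u)
E
```

```text
1.2333 [-1.13040502  0.37875422  1.44530039  0.50446858  1.92591571  0.72382467] [-0.01520905 -0.02899353 -0.02672399 -0.00489966  0.00287012 -0.00381122] [ 0.4320208  -0.40844729  0.16627587] [-0.57828484  0.50073036  0.6553795 ]
[ 0.10364864 -0.03235793  0.09327108] [ 2.91032123e-04 -1.13137742e-04  1.19141173e-01]
[[323.1740032  255.93421061]
 [323.38025015 184.86015105]
 [323.61695438 103.29030947]
 [323.81673303  34.44526896]]
```

View pics/w1.png

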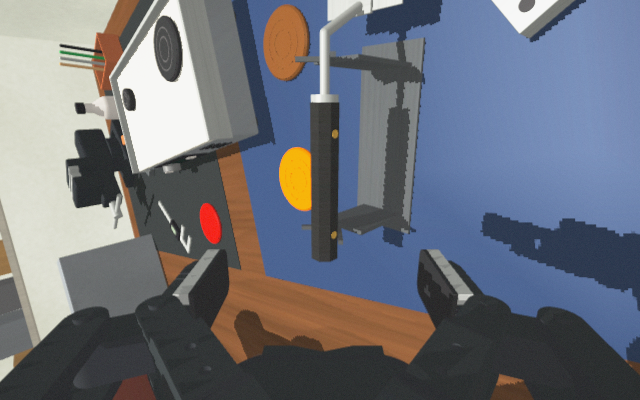

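```bash
cat >> h.py <<'E'
from scipy.optimize import least_squares
def fkq(q,P):
    h,L1,L2,d,a,e=P
    R1=R.from_euler('z',q[0]); 
    Rw=R1*R.from_euler('y',q[1]+q[2])*R.from_euler('z',SG*q[3])*R.from_euler('y',q[4])*R.from_euler('z',q[5])
    t2=q[1]; t3=q[1]+q[2]
    w=R1.apply([a+L1*np.sin(t2)+L2*np.sin(t3)-e*np.cos(t3)*0+e*np.cos(t3),0,h+L1*np.cos(t2)+L2*np.cos(t3)-e*np.sin(t3)])
    return w+Rw.apply([0,0,d]),Rw
SG=1
E
python3 - <<'E'
import h
from h import *
D=[([-1.33900232e+00,5.33201734e-02,1.61430649e+00,7.2e-06,1.47598823e+00,-1.19014071e-01],[ 0.21461903,-0.58625575,0.19517837],[-6.76212073e-04,  8.19650768e-01, -5.72862633e-01, -7.51739329e-04]),
([-1.17163313,0.30704334,1.44748151,0.31416996,1.87406875,0.50127196],[ 0.37400077,-0.45716243,0.17553334],[0.226,-0.649,0.705,0.174]),
([-1.13040502,0.37875422,1.44530039,0.50446858,1.92591571,0.72382467],[0.4320208,-0.40844729,0.16627587],[0.303,-0.565,0.731,0.234])]
for sg in (1,-1):
    h.SG=sg
    for q,p,r in D:
        _,Rw=fkq(q,[0]*6); Rt=R.from_quat([r[1],r[2],r[3],r[0]])
        print(sg,np.degrees((Rw.inv()*Rt).as_rotvec()).round(2))
E
```

```text
1 [ -0.   0. 180.]
1 [-1.0000e-01  4.0000e-02 -1.7999e+02]
1 [ 8.0000e-02 -4.0000e-02  1.7994e+02]
-1 [   0.   -0. -180.]
-1 [ 24.2   43.96 161.8 ]
-1 [ 48.92  55.3  142.59]
```

>>> {"method": "carry_out", "body": {
  "moves": [
    [[0, 0, 0, 0.02, 0, 0.8, 1], [0, 0, 0, 0, 0, 0.8, 1], [0, 0, 0, 0, 0, 0.8, 1], [0, 0, 0, 0, 0, 0.4, 1], [0, 0, 0, 0, 0, 0.18, 1], [0, 0, 0, 0, 0, 0, 1]]
  ]
}}

```text
time: 1.78
tool_pos: [0.4536, -0.3278, 0.0827]
tool_rot: [0.303, -0.565, 0.732, 0.233]
contact_force: [-0.2, -0.3, -0.2]
gripper_width: 1.004
```

```bash
python3 - <<'E'
import h
from h import *
from plant import grab_frame
s,p,Q=cur();print(s["time"],p,s["contact_force"],s["joint_pos"].tolist())
f=grab_frame("wrist");np.savez("w2.npz",**f,p=p,q=Q.as_quat())
cv2.imwrite("pics/w2.png",f["frame"][:,:,::-1])
f=grab_frame("top");cv2.imwrite("pics/t2.png",cv2.resize(f["frame"][120:320,320:560][:,:,::-1],None,fx=3,fy=3,interpolation=2))
D=[([-1.33900232e+00,5.33201734e-02,1.61430649e+00,7.2e-06,1.47598823e+00,-1.19014071e-01],[ 0.21461903,-0.58625575,0.19517837]),
([-1.17163313,0.30704334,1.44748151,0.31416996,1.87406875,0.50127196],[ 0.37400077,-0.45716243,0.17553334]),
([-1.13040502,0.37875422,1.44530039,0.50446858,1.92591571,0.72382467],[0.4320208,-0.40844729,0.16627587]),(s["joint_pos"],p)]
for free in (4,):
    g=lambda x:np.concatenate([fkq(q,[*x,0,0])[0]-pp for q,pp in D])
    r=least_squares(g,[.3,.5,.6,.25]);print(r.x,np.abs(r.fun).max())
    g=lambda x:np.concatenate([fkq(q,x)[0]-pp for q,pp in D])
    r=least_squares(g,[.3,.5,.6,.25,0,0]);print(r.x,np.abs(r.fun).max())
E
```

```text
1.7833 [ 0.45356473 -0.32784673  0.08271398] [-0.22204765 -0.32267274 -0.16267956] [-1.0497623195527086, 0.3543622214925786, 1.6296759495995516, 0.5282031223825476, 1.7475126639530256, 0.7106518684960181]
[0.07366469 0.63602963 0.5935085  0.47672034] 0.07134576898744296
[ 0.10129857  0.74103259  0.70916287  0.48446843 -0.11561481  0.09801645] 0.07235601827039825
```

View pics/w2.png

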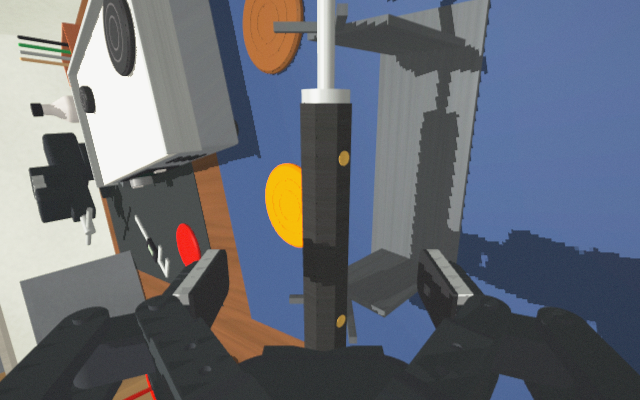

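>>> {"method": "carry_out", "body": {
  "moves": [
    [[0, 0, 0, 0, 0, 0, 0.2], [0, 0, 0, 0, 0, 0, -0.3], [0, 0, 0, 0, 0, 0, -0.6], [0, 0, 0, 0, 0, 0, -1], [0, 0, 0, 0, 0, 0, -1], [0, 0, 0, 0, 0, 0, -1]]
  ]
}}

```text
time: 2.38
tool_pos: [0.4539, -0.3286, 0.083]
tool_rot: [0.303, -0.564, 0.732, 0.232]
contact_force: [-1.0, -0.4, 1.0]
gripper_width: 0.141
```

```bash
cat > D.py <<'E'
D=[([-1.33900232e+00,5.33201734e-02,1.61430649e+00,7.2e-06,1.47598823e+00,-1.19014071e-01],[ 0.21461903,-0.58625575,0.19517837]),
([-1.17163313,0.30704334,1.44748151,0.31416996,1.87406875,0.50127196],[ 0.37400077,-0.45716243,0.17553334]),
([-1.13040502,0.37875422,1.44530039,0.50446858,1.92591571,0.72382467],[0.4320208,-0.40844729,0.16627587]),
([-1.0497623195527086, 0.3543622214925786, 1.6296759495995516, 0.5282031223825476, 1.7475126639530256, 0.7106518684960181],[0.45356473,-0.32784673,0.08271398])]
E
python3 - <<'E'
from h import *
from D import D
from plant import state
s=state();print(s["time"],s["gripper_width"],s["contact_force"],s["tool_pos"])
def basis(q):
    Rs=[R.from_euler('z',q[0])]
    for ax,a in zip('yyzyz',q[1:]): Rs.append(Rs[-1]*R.from_euler(ax,a))
    c=[]
    c+= [np.array([0,0,1])] # h
    M=[r.as_matrix() for r in Rs]
    c+= [M[0][:,0],M[0][:,1]] # a, lateral
    c+= [M[1][:,2],M[1][:,0]]
    c+= [M[2][:,2],M[2][:,0]]
    c+= [M[3][:,0],M[3][:,1]]
    c+= [M[4][:,2]]
    return np.array(c).T
n="h a lat L1 e1 L2 e2 w4x w4y d".split()
A=np.vstack([basis(q) for q,p in D]);b=np.concatenate([p for q,p in D])
x,res,rk,sv=np.linalg.lstsq(A,b,rcond=None);print(rk,sv.round(4),dict(zip(n,x.round(4))),np.abs(A@x-b).max())
import itertools
base=[0,3,5,9]
for k in (0,1,2):
  for ex in itertools.combinations([1,2,4,6,7,8],k):
    c=base+list(ex);xx=np.linalg.lstsq(A[:,c],b,rcond=None)[0];e=np.abs(A[:,c]@xx-b).max()
    if e<.004: print([n[i] for i in c],xx.round(4),e)
E
```

```text
2.3833 0.14115160777698307 [-1.02556828 -0.38946912  1.00368505] [ 0.45388167 -0.32859395  0.08300906]
10 [4.3919 3.4674 2.8627 0.5089 0.3559 0.2698 0.1404 0.121  0.0204 0.0085] {'h': np.float64(0.238), 'a': np.float64(0.0), 'lat': np.float64(0.0742), 'L1': np.float64(0.4264), 'e1': np.float64(-0.0), 'L2': np.float64(0.6099), 'e2': np.float64(0.0957), 'w4x': np.float64(0.0), 'w4y': np.float64(-0.0), 'd': np.float64(0.3144)} 2.0667768607651738e-09
['h', 'L1', 'L2', 'd', 'lat', 'e2'] [0.238  0.4264 0.6099 0.3144 0.0742 0.0957] 5.253815077432833e-09
['h', 'L1', 'L2', 'd', 'lat', 'w4x'] [0.3074 0.2675 0.6167 0.2313 0.0724 0.0852] 0.0035244551856539186
```

```bash
python3 - <<'E'
from h import *
from plant import grab_frame
f=grab_frame("wrist");cv2.imwrite("pics/w3.png",f["frame"][:,:,::-1])
f=grab_frame("side");cv2.imwrite("pics/s3.png",cv2.resize(f["frame"][80:240,280:460][:,:,::-1],None,fx=4,fy=3.7,interpolation=2))
s,p,Q=cur();print(s["gripper_width"],s["contact_force"],s["ft_torque"])
E
```

```text
-0.0010551697384228863 [0.76308465 0.19656572 0.1734148 ] [-0.2846949   0.09044988  0.01288923]
```

View pics/w3.png

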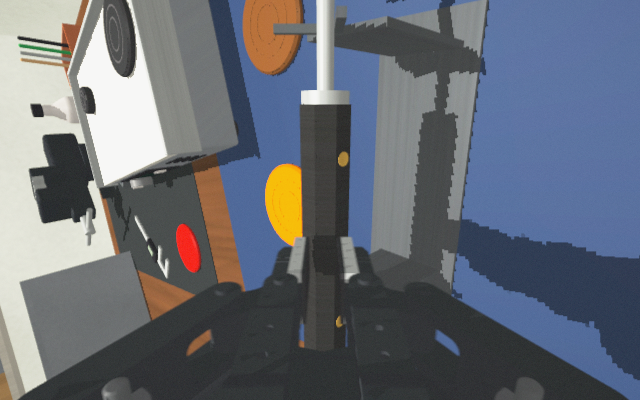

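View pics/s3.png

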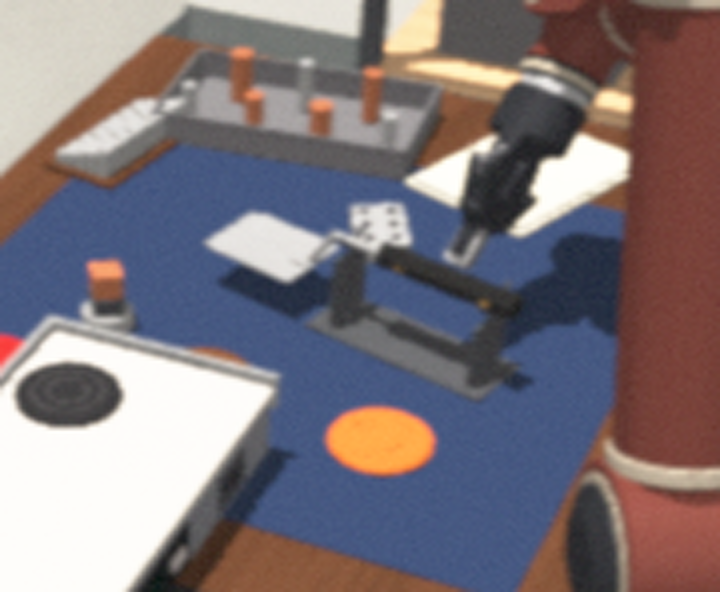

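```bash
python3 - <<'E'
from h import *
from plant import grab_frame
s,p,Q=cur();T4=np.eye(4);T4[:3,:3]=Q.as_matrix();T4[:3,3]=p
f=grab_frame("wrist");W=cloud(f,T4@f["hand_eye"]);Wt=cloud(f,f["hand_eye"])
for u,v in [(326,150),(326,200),(326,240),(322,280),(322,340),(297,260),(349,260),(325,60)]: print((u,v),f["z_map"][v,u],"world",W[v,u].round(4),"tool",Wt[v,u].round(4))
g=grab_frame("side");W=cloud(g);
# pixel map crop: u=280+x/4, v=80+y/3.7
for x,y in [(460,250),(470,235),(450,285),(400,265),(500,190)]:
    u,v=int(280+x/4),int(80+y/3.7);print((x,y),W[v,u].round(4),Q.inv().apply(W[v,u]-p).round(4))
E
```

```text
(326, 150) 0.14745894 world [ 0.4964 -0.3624  0.1035] tool [ 0.0012 -0.0498 -0.03  ]
(326, 200) 0.1543926 world [ 0.4732 -0.3562  0.1032] tool [ 0.0012 -0.0258 -0.0298]
(326, 240) 0.1463537 world [ 0.4562 -0.361   0.1123] tool [ 0.0012 -0.0106 -0.0426]
(322, 280) 0.118970364 world [ 0.4483 -0.3791  0.1344] tool [-0.0006 -0.0076 -0.072 ]
(322, 340) 0.17563003 world [ 0.3962 -0.3353  0.1053] tool [-0.0007  0.054  -0.031 ]
(297, 260) 0.13520811 world [ 0.4527 -0.3603  0.13  ] tool [-0.0112 -0.0071 -0.0553]
(349, 260) 0.136095 world [ 0.4485 -0.3747  0.1139] tool [ 0.0108 -0.0067 -0.0545]
(325, 60) 0.14374302 world [ 0.5358 -0.3669  0.0986] tool [ 0.0006 -0.0891 -0.0225]
(460, 250) [ 0.4448 -0.3511  0.1257] [-0.013   0.0029 -0.0474]
(470, 235) [ 0.4411 -0.3574  0.1395] [-0.0178  0.0049 -0.0621]
(450, 285) [ 0.445  -0.3277  0.0983] [-0.0097  0.0088 -0.012 ]
(400, 265) [ 0.4939 -0.3403  0.1013] [-0.012  -0.0418 -0.0138]
(500, 190) [ 0.4276 -0.3931  0.1712] [-0.0133  0.0088 -0.1114]
```

```bash
python3 - <<'E'
from h import *
from plant import grab_frame
g=grab_frame("side");c=g["frame"][120:180,370:430][:,:,::-1]
w=grab_frame("wrist");d=w["frame"][200:370,230:420][:,:,::-1]
a=cv2.resize(c,(400,400),interpolation=2);b=cv2.resize(d,(400,400),interpolation=2)
cv2.imwrite("pics/z4.png",np.hstack([a,b]))
t=grab_frame("top");cv2.imwrite("pics/t4.png",cv2.resize(t["frame"][200:300,400:500][:,:,::-1],None,fx=6,fy=6,interpolation=2))
s,p,Q=cur()
for u in range(270,385,6): print(u, end=" ")
print()
Wt=cloud(w,w["hand_eye"])
for v in range(225,300,6): print(v,(Wt[v,270:385:6,2]*1000).round().astype(int), )
print(proj(g,[p]),proj(t,[p]))
E
```

```text
270 276 282 288 294 300 306 312 318 324 330 336 342 348 354 360 366 372 378 384 
225 [178 157 151 142 135 130 -25 -28 -30 -31 -29 -29 -28  93  89  83  78  70
  66  62]
231 [178 157 151 143 136 130 -24 -29 -29 -31 -29 -30 -26  92  87  83  78  69
  66  62]
237 [178 170 150 143 137 130 -24 -39 -40 -40 -40 -40 -26  92  88  82  78  70
  66  62]
243 [179 170 163 144 135 128 -25 -46 -46 -47 -47 -46 -27  91  87  83  78  70
  67  63]
249 [181 171 161 154 147 -45 -44 -53 -51 -53 -53 -53 -43 -44  87  82  77  71
  63  62]
255 [180 171 162 155 -51 -52 -50 -58 -57 -58 -58 -59 -50 -50  86  82  77  52
  51  51]
261 [                 180                  173                  163
                  154                  -55                  -56
                  -63 -9223372036854775808                  -63
                  -64                  -64                  -63
                  -55                  -55                  -56
                   41                   41                   43
                   41                   40]
267 [181 172 163 156 -61 -60 -68 -67 -68 -68 -68 -67 -61 -61 -61  32  32  31
  32  32]
273 [182 173 163 -66 -73 -74 -74 -74 -72 -71 -72 -72 -74 -74 -66  23  24  22
  23  24]
279 [181 173 164 -79 -80 -80 -81 -79 -72 -72 -78 -80 -81 -82 -79 -79  15  16
  15  16]
285 [182 172 -81 -82 -82 -82 -82 -83 -73 -73 -81 -83 -82 -82 -82 -82   8   7
   8   8]
291 [-78 -77 -86 -84 -86 -85 -85 -86 -77 -72 -86 -86 -86 -86 -86 -86 -84 -79
 -78 -86]
297 [-82 -89 -89 -89 -89 -88 -89 -89 -78 -72 -85 -89 -90 -90 -88 -89 -89 -81
 -82 -86]
[[389.23281559 159.86790123]] [[432.54900569 249.85616591]]<stdin>:12: RuntimeWarning: invalid value encountered in cast
```

View pics/z4.png

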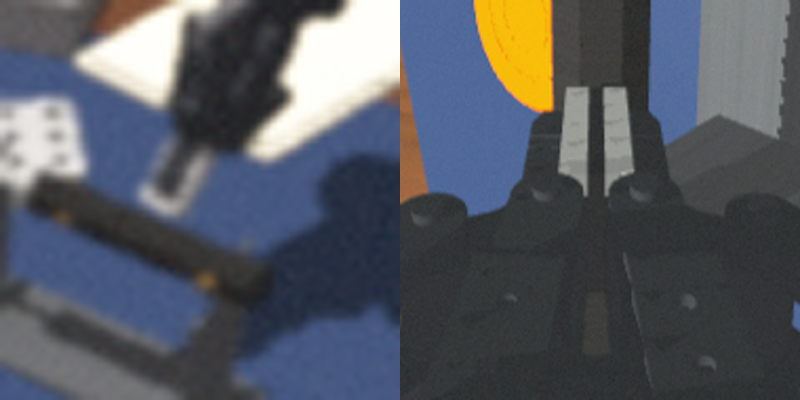

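View pics/t4.png

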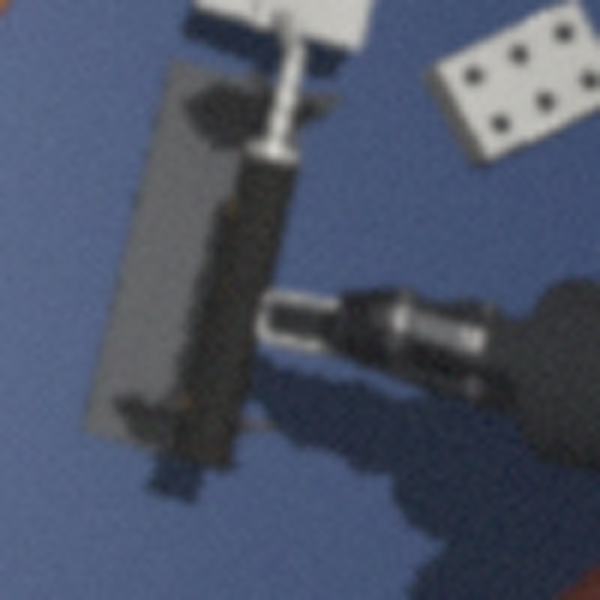

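>>> {"method": "carry_out", "body": {
  "moves": [
    [[0, 0, 0, 0, 0, 0, 1], [0, 0, 0, 0, 0, 0, 1], [0, 0, 0, 0, 0, 0, 1], [0, 0, 0, 0, 0, 0, 1], [0, 0, 0, 0, 0, 0, 1], [0, 0, 0, 0, 0, 0.3, 1], [0, 0, 0, 0, 0, 0.35, 1], [0, 0, 0, 0, 0, 0.3, 1]]
  ]
}}

```text
time: 3.4
tool_pos: [0.4607, -0.301, 0.0546]
tool_rot: [0.303, -0.564, 0.732, 0.233]
contact_force: [0.4, 1.4, -0.4]
gripper_width: 0.996
```

>>> {"method": "carry_out", "body": {
  "moves": [
    [[0, 0, 0, 0, 0, 0, 1], [0, 0, 0, 0, 0, 0, -1], [0, 0, 0, 0, 0, 0, -1], [0, 0, 0, 0, 0, 0, -1], [0, 0, 0, 0, 0, 0, -1], [0, 0, 0, 0, 0, 0, -1], [0, 0, 0, 0, 0, 0, -1], [0, 0, 0, 0, 0, 0, -1]]
  ]
}}

```text
time: 4.07
tool_pos: [0.461, -0.3033, 0.0565]
tool_rot: [0.303, -0.564, 0.732, 0.232]
contact_force: [0.0, -1.8, 2.0]
gripper_width: 0.269
```

```bash
python3 - <<'E'
from h import *
from plant import grab_frame
w=grab_frame("wrist");g=grab_frame("side");c=g["frame"][120:180,370:430][:,:,::-1]
a=cv2.resize(c,(400,400),interpolation=2);b=cv2.resize(w["frame"][:,:,::-1],(400,400),interpolation=2)
cv2.imwrite("pics/z5.png",np.hstack([a,b]))
s,p,Q=cur();print(s["time"],p,s["gripper_width"],s["contact_force"],s["ft_torque"],s["joint_pos"])
E
```

```text
4.1667 [ 0.46096441 -0.30334825  0.05652337] 0.2722300401495989 [-0.67488721 -3.3059892   2.00835596] [-0.38851877  0.14100383 -0.05795116] [-1.02155723  0.35744412  1.67625356  0.54035802  1.68926311  0.70735785]
```

View pics/z5.png

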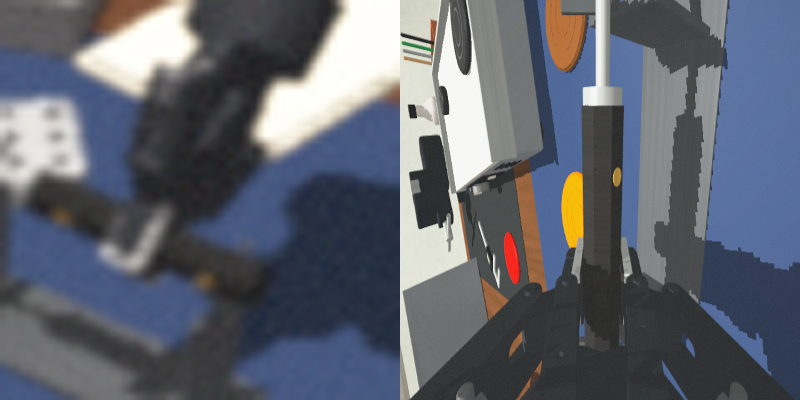

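```bash
python3 - <<'E'
from h import *
s,p,Q=cur()
np.savez("grasp.npz",p=p,q=Q.as_quat())
rows(p,Q,p+[0,0,.14],Q,6,-1)
E
```

```text
[[0.0, 0.0, 0.0, -0.411, -0.002, -0.414, -1],
[0.0, 0.0, 0.0, -0.411, -0.002, -0.414, -1],
[0.0, 0.0, 0.0, -0.411, -0.002, -0.414, -1],
[0.0, 0.0, 0.0, -0.411, -0.002, -0.414, -1],
[0.0, 0.0, 0.0, -0.411, -0.002, -0.414, -1],
[0.0, 0.0, 0.0, -0.411, -0.002, -0.414, -1]] max 0.414
```

>>> {"method": "carry_out", "body": {
  "moves": [
    [[0, 0, 0, -0.2, 0, -0.2, -1], [0, 0, 0, -0.41, 0, -0.41, -1], [0, 0, 0, -0.41, 0, -0.41, -1], [0, 0, 0, -0.41, 0, -0.41, -1], [0, 0, 0, -0.41, 0, -0.41, -1], [0, 0, 0, -0.41, 0, -0.41, -1], [0, 0, 0, -0.2, 0, -0.2, -1], [0, 0, 0, 0, 0, 0, -1]]
  ]
}}

```text
time: 4.83
tool_pos: [0.4614, -0.3032, 0.1978]
tool_rot: [0.303, -0.566, 0.732, 0.23]
contact_force: [0.3, -0.0, -2.0]
gripper_width: 0.27
```

```bash
python3 - <<'E'
from h import *
from plant import grab_frame
s,p,Q=cur();print(s["time"],p,s["gripper_width"],s["contact_force"])
np.savez("lift.npz",p=p,q=Q.as_quat())
out=[]
for n in ["top","side","wrist"]:
    f=grab_frame(n);np.savez(n+"6.npz",**f,p=p,q=Q.as_quat())
    out.append(cv2.resize(f["frame"][:,:,::-1],None,fx=.5,fy=.5))
f=load("side6");out.append(cv2.resize(f["frame"][60:200,300:460][:,:,::-1],(320,200)))
cv2.imwrite("pics/l6.png",cv2.resize(np.vstack([np.hstack(out[:2]),np.hstack(out[2:])]),(800,500)))
E
```

```text
4.8333 [ 0.46140581 -0.3031886   0.19777473] 0.26952251968254837 [ 0.28982924 -0.00929081 -1.99921939]
```

View pics/l6.png

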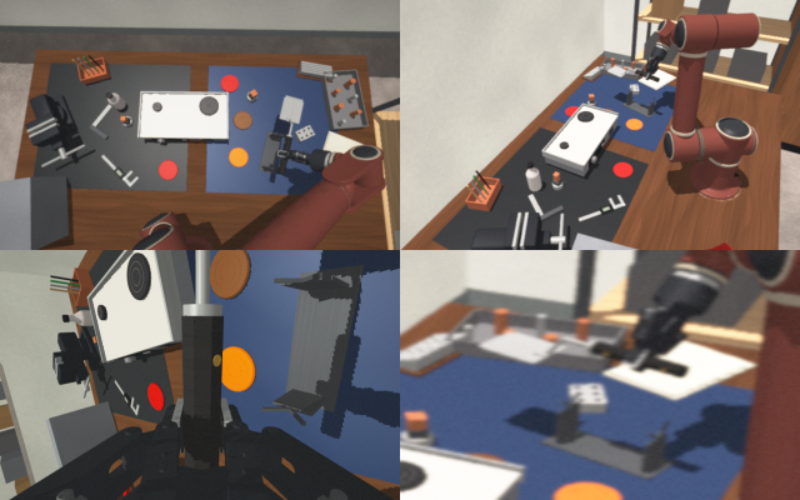

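```bash
python3 - <<'E'
from h import *
for n in ["top6","side6","wrist6"]:
    f=load(n)
    if n=="wrist6":
        M=np.eye(4);M[:3,:3]=R.from_quat(f["q"]).as_matrix();M[:3,3]=f["p"];T=M@f["hand_eye"]
    else: T=f["world_from_camera"]
    W=cloud(f,T);F=f["frame"].astype(int)
    m=(W[...,2]>.13)&(W[...,2]<.26)&(W[...,0]>.575)&(W[...,0]<.75)&(W[...,1]>-.47)&(W[...,1]<-.3)
    P=W[m]
    if len(P)<50: print(n,len(P));continue
    for it in range(4):
        c=P.mean(0);A=np.c_[P[:,:2]-c[:2],np.ones(len(P))];sol=np.linalg.lstsq(A,P[:,2],rcond=None)[0];r=P[:,2]-A@sol
        P=P[abs(r)<2.5*r.std()+1e-6]
    rc=cv2.minAreaRect(P[:,:2].astype(np.float32))
    print(n,len(P),c.round(4),"slope",sol.round(4),"std",r.std(),rc,cv2.boxPoints(rc).round(4).tolist())
    hm=(W[...,2]>.2)&(W[...,2]<.26)&(W[...,0]>.46)&(W[...,0]<.575)&(W[...,1]>-.42)&(W[...,1]<-.3)&((F.max(-1)<75))
    P=W[hm]
    c=P.mean(0);d=np.linalg.svd(P-c)[2][0];d*=np.sign(d[0]);print("  handle",len(P),c.round(4),d.round(4),np.degrees(np.arctan2(d[1],d[0])),"slope",d[2]/np.hypot(*d[:2]),P[:,0].min(),P[:,0].max())
E
```

```text
top6 1208 [ 0.6379 -0.3891  0.1937] slope [0.0012 0.0017 0.1937] std 0.0017478735701435735 ((0.6375518441200256, -0.38883113861083984), (0.08067862689495087, 0.10491349548101425), 75.03216552734375) [[0.5764999985694885, -0.41429999470710754], [0.6777999997138977, -0.4413999915122986], [0.6985999941825867, -0.36340001225471497], [0.5972999930381775, -0.33629998564720154]]
  handle 240 [ 0.4917 -0.3485  0.2472] [ 0.9612 -0.2754 -0.0167] -15.990737361722056 slope -0.01668006576089094 0.4645019715621863 0.5220040462241009
side6 320 [ 0.6411 -0.3863  0.1895] slope [-0.0026  0.0159  0.1895] std 0.0020991310061046304 ((0.6391969323158264, -0.3893764317035675), (0.09178874641656876, 0.10604692995548248), 76.27222442626953) [[0.5767999887466431, -0.4214000105857849], [0.6797999739646912, -0.4465000033378601], [0.7016000151634216, -0.35740000009536743], [0.5985999703407288, -0.33219999074935913]]
  handle 86 [ 0.4888 -0.3405  0.241 ] [ 0.9434 -0.3145 -0.1049] -18.43817644329941 slope -0.10547191386723784 0.4606957267953563 0.5161910815787107
wrist6 0
```

```bash
cat >> h.py <<'E'
PAR=dict(h=.2380,lat=.0742,L1=.4264,L2=.6099,e2=.0957,d=.3144)
LO=np.array([-3.01,-1.01,.06,-1.02,.09,-3.14]);HI=np.array([3.01,2.22,2.58,4.17,2.62,3.14])
def FK(q):
    P=PAR;R1=R.from_euler('z',q[0]);R2=R1*R.from_euler('y',q[1]);R3=R2*R.from_euler('y',q[2])
    R6=R3*R.from_euler('ZYZ',[q[3],q[4],q[5]])
    p=np.array([0,0,P['h']])+R1.apply([0,P['lat'],0])+R2.apply([0,0,P['L1']])+R3.apply([P['e2'],0,P['L2']])+R6.apply([0,0,P['d']])
    return p,R6*R.from_euler('z',np.pi)
def IK(p,Q,q0):
    def g(q):
        a,b=FK(q);return np.r_[(a-p)*5,(Q.inv()*b).as_rotvec()]
    best=None
    for st in [q0]:
        r=least_squares(g,np.clip(st,LO+1e-3,HI-1e-3),bounds=(LO,HI))
    return r.x,np.abs(r.fun).max()
# turner in tool
_l=np.load("lift.npz") if __import__("os").path.exists("lift.npz") else None
def tw(yaw,roll,pitch,O):
    """turner pose: yaw about z, then pitch (nose up +), then roll about its x; returns R,O"""
    return R.from_euler('ZYX',[yaw,-pitch,roll]),np.array(O,float)
RT0,O0=tw(np.radians(-15),0,0,[.4510,-.3390,.236])
if _l is not None:
    Rg=R.from_quat(_l['q']); XR=Rg.inv()*RT0; Xp=Rg.inv().apply(O0-_l['p'])   # tool_from_turner
def tool(RT,O):
    Q=RT*XR.inv(); return O-Q.apply(Xp),Q
def turner(p,Q):
    return Q*XR, p+Q.apply(Xp)
E
python3 - <<'E'
from h import *
print("X",Xp,XR.as_matrix().round(3))
s,p,Q=cur();q=s["joint_pos"];a,b=FK(q);print("fk err",a-p,(b.inv()*Q).as_rotvec())
psi=np.radians(.55);y=-.055
def chk(name,yaw,roll,pitch,O):
    global q
    p,Q=tool(*tw(yaw,np.radians(roll),np.radians(pitch),O))
    q2,e=IK(p,Q,q); print(name,q2.round(2),"err %.4f"%e,"tool",p.round(3),"z",Q.as_matrix()[:,2].round(2))
    if e<.01:q=q2
chk("mid",np.radians(-7),0,0,[.38,-.2,.2])
chk("pre",psi,0,0,[.355,y,.15])
chk("touch",psi,0,0,[.355,y,.131])
chk("under",psi,0,0,[.478,y,.131])
chk("lift",psi,0,0,[.46,y,.165])
for r in range(-10,-131,-20):
    c,s_=np.cos(np.radians(r)),np.sin(np.radians(r))
    # low edge point in turner (y=+.04,z=-.046) kept at world (y+.04, .095)
    yy=c*.04-s_*(-.046); zz=s_*.04+c*(-.046)
    chk("roll%d"%r,psi,r,0,[.46,y+.04-yy,.092-zz])
E
```

```text
X [-0.00038847  0.00071692 -0.05339704] [[ 0.007 -0.711 -0.703]
 [-1.    -0.004 -0.006]
 [ 0.001  0.703 -0.711]]
fk err [-2.22044605e-16 -1.11022302e-16 -1.38777878e-16] [ 2.22044605e-16  2.22044605e-16 -6.10622664e-16]
mid [-0.96 -0.08  1.96  0.51  1.85  0.72] err 0.0000 tool [ 0.385 -0.163  0.162] z [ 0.09  0.7  -0.71]
pre [-0.76 -0.25  2.21  0.54  1.76  0.74] err 0.0000 tool [ 0.355 -0.018  0.112] z [-0.01  0.7  -0.71]
touch [-0.76 -0.22  2.22  0.54  1.73  0.71] err 0.0000 tool [ 0.355 -0.018  0.093] z [-0.01  0.7  -0.71]
under [-0.6   0.05  1.96  0.62  1.63  0.83] err 0.0000 tool [ 0.478 -0.018  0.093] z [-0.01  0.7  -0.71]
lift [-0.62 -0.04  1.99  0.61  1.69  0.85] err 0.0000 tool [ 0.46  -0.018  0.127] z [-0.01  0.7  -0.71]
roll-10 [-0.55 -0.1   2.03  0.5   1.56  0.91] err 0.0000 tool [ 0.46  -0.016  0.1  ] z [-0.    0.57 -0.82]
roll-30 [-0.36 -0.24  2.07  0.24  1.41  1.15] err 0.0000 tool [ 0.461 -0.013  0.1  ] z [-0.    0.25 -0.97]
roll-50 [-0.12 -0.28  2.08 -0.09  1.32  1.45] err 0.0000 tool [ 0.461 -0.011  0.099] z [ 0.   -0.09 -1.  ]
roll-70 [ 0.11 -0.19  2.07 -0.45  1.34  1.79] err 0.0000 tool [ 0.461 -0.009  0.097] z [ 0.01 -0.43 -0.9 ]
roll-90 [ 0.29 -0.02  2.03 -0.76  1.45  2.07] err 0.0000 tool [ 0.461 -0.007  0.095] z [ 0.01 -0.71 -0.7 ]
roll-110 [ 0.41  0.21  1.98 -0.99  1.61  2.28] err 0.0000 tool [ 0.461 -0.007  0.092] z [ 0.01 -0.91 -0.42]
roll-130 [ 0.43  0.43  1.85 -1.02  1.82  2.39] err 0.1430 tool [ 0.461 -0.007  0.089] z [ 0.01 -1.   -0.08]
```

```bash
python3 - <<'E'
from h import *
s,p,Q=cur()
p1,Q1=tool(*tw(np.radians(.55),0,0,[.36,-.0575,.165]))
rows(p,Q,p1,Q1,10,-1)
E
```

```text
[[-0.214, 0.005, -0.226, -0.319, 0.42, 0.553, -1],
[-0.214, 0.005, -0.226, -0.327, 0.403, 0.561, -1],
[-0.214, 0.005, -0.226, -0.335, 0.386, 0.568, -1],
[-0.214, 0.005, -0.226, -0.343, 0.369, 0.575, -1],
[-0.214, 0.005, -0.226, -0.35, 0.351, 0.581, -1],
[-0.214, 0.005, -0.226, -0.357, 0.333, 0.588, -1],
[-0.214, 0.005, -0.226, -0.364, 0.315, 0.594, -1],
[-0.214, 0.005, -0.226, -0.37, 0.297, 0.599, -1],
[-0.214, 0.005, -0.226, -0.376, 0.278, 0.604, -1],
[-0.214, 0.005, -0.226, -0.382, 0.259, 0.609, -1]] max 0.609
```

>>> {"method": "carry_out", "body": {
  "moves": [
    [[-0.214, 0.005, -0.226, -0.32, 0.42, 0.553, -1], [-0.214, 0.005, -0.226, -0.327, 0.403, 0.561, -1], [-0.214, 0.005, -0.226, -0.335, 0.386, 0.568, -1], [-0.214, 0.005, -0.226, -0.343, 0.369, 0.575, -1], [-0.214, 0.005, -0.226, -0.35, 0.351, 0.581, -1], [-0.214, 0.005, -0.226, -0.357, 0.333, 0.588, -1], [-0.214, 0.005, -0.226, -0.364, 0.315, 0.594, -1], [-0.214, 0.005, -0.226, -0.37, 0.297, 0.6, -1]]
  ]
}}

```text
time: 5.65
tool_pos: [0.3795, -0.075, 0.1389]
tool_rot: [0.276, -0.641, 0.666, 0.263]
contact_force: [0.6, 0.5, -1.2]
gripper_width: 0.27
```

>>> {"method": "carry_out", "body": {
  "moves": [
    [[-0.214, 0.005, -0.226, -0.376, 0.278, 0.604, -1], [-0.214, 0.005, -0.226, -0.382, 0.259, 0.61, -1], [0, 0, 0, 0, 0, 0, -1], [0, 0, 0, 0, 0, 0, -1]]
  ]
}}

```text
time: 5.98
tool_pos: [0.3595, -0.0189, 0.1256]
tool_rot: [-0.269, 0.66, -0.648, -0.27]
contact_force: [-0.2, -0.0, -1.1]
gripper_width: 0.272
```

```bash
python3 - <<'E'
from h import *
from plant import grab_frame
s,p,Q=cur();RT,O=turner(p,Q);print(s["time"],p,O,np.degrees(RT.as_euler('ZYX')),s["gripper_width"],s["contact_force"],s["joint_pos"].round(2))
for n in ["top","side","wrist"]:
    f=grab_frame(n);np.savez(n+"7.npz",**f,p=p,q=Q.as_quat())
    if n=="wrist":
        M=np.eye(4);M[:3,:3]=Q.as_matrix();M[:3,3]=p;T=M@f["hand_eye"]
    else: T=f["world_from_camera"]
    W=cloud(f,T)
    m=(W[...,2]>.105)&(W[...,2]<.15)&(W[...,0]>.5)&(W[...,0]<.63)&(W[...,1]>-.11)&(W[...,1]<.0)
    P=W[m]
    if len(P)<50: print(n,len(P));continue
    for it in range(5):
        c=P.mean(0);A=np.c_[P[:,:2]-c[:2],np.ones(len(P))];sol=np.linalg.lstsq(A,P[:,2],rcond=None)[0];r=P[:,2]-A@sol
        P=P[abs(r)<2.5*r.std()+1e-6]
    rc=cv2.minAreaRect(P[:,:2].astype(np.float32))
    print(n,len(P),c.round(4),"slope",sol.round(4),"std",r.std(),cv2.boxPoints(rc).round(4).tolist())
    pl=(W[...,0]>.54)&(W[...,0]<.63)&(W[...,1]>.05)&(W[...,1]<.22); Z=W[pl][:,2];print("   plate z",np.nanmedian(Z),pl.sum())
    if n!="wrist":
        cv2.imwrite(f"pics/{n}7.png",cv2.resize((f["frame"][140:260,200:400] if n=="top" else f["frame"][110:290,220:430])[:,:,::-1],None,fx=3.5,fy=3.5,interpolation=2))
E
```

```text
5.9833 [ 0.35946793 -0.01892148  0.12560831] [ 0.3591396  -0.05623301  0.16381368] [0.61879422 0.07692453 0.03212949] 0.27180186839546283 [-0.22702847 -0.00728574 -1.08340389] [-0.76 -0.26  2.19  0.54  1.79  0.76]
top 1089 [ 0.5526 -0.0537  0.1213] slope [-1.000e-04  2.300e-03  1.213e-01] std 0.0018450272898348124 [[0.5009999871253967, -0.015300000086426735], [0.5029000043869019, -0.09380000084638596], [0.6047000288963318, -0.09139999747276306], [0.6028000116348267, -0.012799999676644802]]
   plate z 0.08576874377797772 1897
side 512 [ 0.5575 -0.0536  0.121 ] slope [0.0071 0.0093 0.121 ] std 0.0020270293751766776 [[0.5030999779701233, -0.0142000000923872], [0.5058000087738037, -0.1005999967455864], [0.6105999946594238, -0.09730000048875809], [0.6079000234603882, -0.010999999940395355]]
   plate z 0.08453481639640448 1259
wrist 0
```

View pics/side7.png

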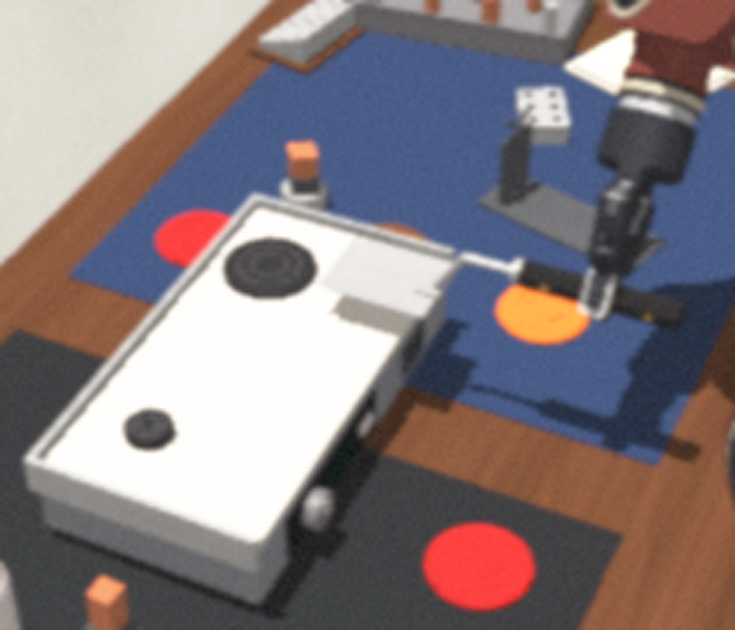

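```bash
cat >> h.py <<'E'
def frontO(yaw,pitch,roll,F,loc=(.245,0,-.046)):
    RT=R.from_euler('ZYX',[yaw,-pitch,roll]);return RT,np.array(F)-RT.apply(loc)
E
python3 - <<'E'
from h import *
s,p,Q=cur()
RT,O=frontO(np.radians(.55),np.radians(-2.5),0,[.606,-.0547,.0834+.004])
p1,Q1=tool(RT,O);rows(p,Q,p1,Q1,4,-1);print(p1,RT.as_matrix()[:,0])
print("z step tool", Q1.inv().apply([0,0,-.001])/.04, "x step",Q1.inv().apply([.01,0,0])/.04)
E
```

```text
[[-0.095, -0.006, 0.089, 0.087, -0.003, 0.104, -1],
[-0.095, -0.006, 0.089, 0.087, -0.004, 0.104, -1],
[-0.095, -0.006, 0.089, 0.087, -0.006, 0.104, -1],
[-0.095, -0.006, 0.089, 0.087, -0.008, 0.104, -1]] max 0.104
[ 0.36200747 -0.01975613  0.10581994] [ 0.99900219  0.00959003 -0.04361939]
z step tool [ 0.01757476 -0.00093816  0.01775521] x step [-0.0040951  -0.2497991  -0.00914554]
```

>>> {"method": "carry_out", "body": {
  "moves": [
    [[-0.095, -0.006, 0.089, 0.087, -0.003, 0.104, -1], [-0.095, -0.006, 0.089, 0.087, -0.004, 0.104, -1], [-0.095, -0.006, 0.089, 0.087, -0.006, 0.104, -1], [-0.095, -0.006, 0.089, 0.087, -0.008, 0.104, -1], [0, 0, 0, 0, 0, 0, -1], [0, 0, 0, 0, 0, 0, -1]]
  ]
}}

```text
time: 6.63
tool_pos: [0.3616, -0.0189, 0.1055]
tool_rot: [0.254, -0.653, 0.654, 0.284]
contact_force: [-0.5, -0.1, -1.9]
gripper_width: 0.267
```

>>> {"method": "carry_out", "body": {
  "moves": [
    [[0, 0, 0, 0.0175, -0.001, 0.0175, -1], [0, 0, 0, 0.0175, -0.001, 0.0175, -1], [0, 0, 0, 0, 0, 0, -1], [0, 0, 0, 0, 0, 0, -1]]
  ]
}}

```text
time: 6.97
tool_pos: [0.3618, -0.0192, 0.1041]
tool_rot: [0.255, -0.654, 0.654, 0.283]
contact_force: [-0.5, 0.0, -0.6]
gripper_width: 0.27
```

>>> {"method": "carry_out", "body": {
  "moves": [
    [[0, 0, 0, 0.0175, -0.001, 0.0175, -1], [0, 0, 0, 0.0175, -0.001, 0.0175, -1], [0, 0, 0, 0, 0, 0, -1], [0, 0, 0, 0, 0, 0, -1]]
  ]
}}

```text
time: 7.3
tool_pos: [0.3617, -0.0192, 0.102]
tool_rot: [0.254, -0.654, 0.654, 0.283]
contact_force: [-0.1, -0.1, -1.6]
gripper_width: 0.266
```

```bash
python3 - <<'E'
from h import *
s,p,Q=cur();RT,O=turner(p,Q);print(s["time"],p,"front",O+RT.apply([.245,0,-.046]),np.degrees(RT.as_euler('ZYX')),s["contact_force"],s["ft_torque"])
E
```

```text
7.3 [ 0.36173589 -0.01916775  0.10195758] front [ 0.60576246 -0.05388537  0.08356083] [ 0.60333827  2.49558376 -0.00678182] [-0.10921044 -0.06767955 -1.62446762] [-0.48953903  0.07561145  0.05572981]
```

>>> {"method": "carry_out", "body": {
  "moves": [
    [[0, 0, 0, 0.0175, -0.001, 0.0175, -1], [0, 0, 0, 0, 0, 0, -1], [0, 0, 0, 0, 0, 0, -1]]
  ]
}}

```text
time: 7.55
tool_pos: [0.3619, -0.0192, 0.1011]
tool_rot: [0.255, -0.654, 0.654, 0.283]
contact_force: [-0.1, -0.1, -0.9]
gripper_width: 0.268
```

>>> {"method": "carry_out", "body": {
  "moves": [
    [[0, 0, 0, 0.0175, -0.001, 0.0175, -1], [0, 0, 0, 0, 0, 0, -1], [0, 0, 0, 0, 0, 0, -1]]
  ]
}}

```text
time: 7.8
tool_pos: [0.3619, -0.0192, 0.1001]
tool_rot: [0.255, -0.654, 0.654, 0.283]
contact_force: [0.1, -0.7, 0.3]
gripper_width: 0.269
```

```bash
python3 - <<'E'
from h import *
from plant import grab_frame
s,p,Q=cur();RT,O=turner(p,Q);print(s["time"],p,"front",O+RT.apply([.245,0,-.046]),np.degrees(RT.as_euler('ZYX')),s["contact_force"],s["ft_torque"])
for n in ["top","side"]:
    f=grab_frame(n);np.savez(n+"8.npz",**f);W=cloud(f)
    for nm,(x0,x1,y0,y1) in dict(bladefront=(.575,.598,-.085,-.02),bladeback=(.51,.535,-.085,-.065),plate=(.575,.6,.03,.2)).items():
        m=(W[...,0]>x0)&(W[...,0]<x1)&(W[...,1]>y0)&(W[...,1]<y1)&(W[...,2]>.075)&(W[...,2]<.11);print(n,nm,W[m][:,2].mean().round(5),m.sum())
c=load("side8")["frame"][140:220,280:380][:,:,::-1];cv2.imwrite("pics/s8.png",cv2.resize(c,None,fx=7,fy=7,interpolation=2))
E
```

```text
7.8 [ 0.36189961 -0.01920958  0.10009534] front [ 0.60593671 -0.05391744  0.0818201 ] [ 6.05411769e-01  2.46608344e+00 -7.35383500e-04] [ 0.09657712 -0.71139203  0.34630175] [-0.38080684 -0.12424264  0.0217719 ]
top bladefront 0.08796 192
top bladeback 0.09021 62
top plate 0.08571 520
side bladefront 0.08737 91
side bladeback 0.08918 23
side plate 0.08451 344
```

View pics/s8.png

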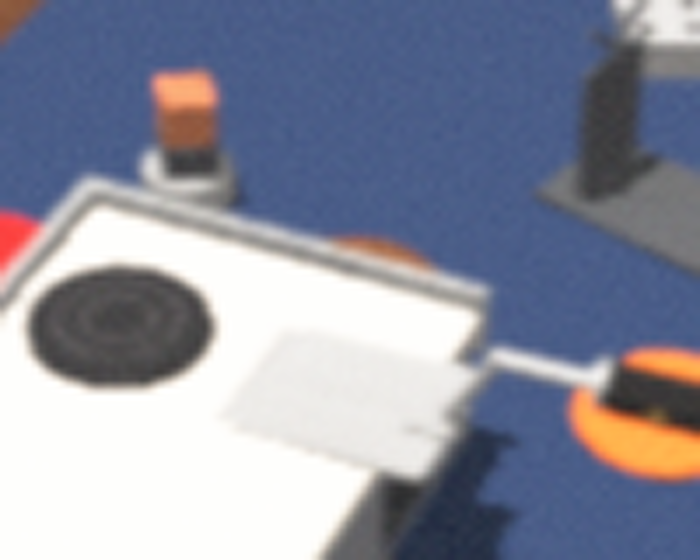

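>>> {"method": "carry_out", "body": {
  "moves": [
    [[0, 0, 0, 0.01, -0.001, 0.01, -1], [0, 0, 0, 0, 0, 0, -1], [0, 0, 0, 0, 0, 0, -1]]
  ]
}}

```text
time: 8.15
tool_pos: [0.3618, -0.0191, 0.0995]
tool_rot: [0.255, -0.654, 0.654, 0.283]
contact_force: [-1.1, -0.1, 0.9]
gripper_width: 0.268
```

```bash
python3 - <<'E'
from h import *
from plant import grab_frame
F=[]
for i in range(4):
    s,p,Q=cur();F.append(np.r_[s["contact_force"],s["ft_torque"],p[2]]);grab_frame("side")
print(np.array(F).round(4));print(np.mean(F,0).round(4),s["time"])
RT,O=turner(p,Q);print(O+RT.apply([.245,0,-.046]),np.degrees(RT.as_euler('ZYX')))
E
```

```text
[[-1.0721 -0.0617  0.9495 -0.266  -0.2342  0.1387  0.0995]
 [ 0.0151  0.1251  0.2019 -0.2852 -0.1635  0.2123  0.0995]
 [-1.216   0.3737  0.6681 -0.2406 -0.2241  0.1719  0.0995]
 [-1.1354  0.6492 -0.1689 -0.3079 -0.2629  0.1719  0.0995]]
[-0.8521  0.2716  0.4127 -0.2749 -0.2212  0.1737  0.0995] 8.3
[ 0.60587098 -0.05385764  0.08118285] [ 0.61231318  2.47870978 -0.00356545]
```

```bash
python3 - <<'E'
from h import *
s,p,Q=cur();print(Q.inv().apply([.004,.00004,0])/.04)
E
```

```text
[-0.0022535  -0.09993431 -0.00300908]
```

>>> {"method": "carry_out", "body": {
  "moves": [
    [[0, 0, 0, -0.001, -0.1, -0.004, -1], [0, 0, 0, -0.001, -0.1, -0.004, -1], [0, 0, 0, -0.001, -0.1, -0.004, -1], [0, 0, 0, -0.001, -0.1, -0.004, -1], [0, 0, 0, -0.001, -0.1, -0.004, -1], [0, 0, 0, -0.001, -0.1, -0.004, -1], [0, 0, 0, -0.001, -0.1, -0.004, -1]]
  ]
}}

```text
time: 8.93
tool_pos: [0.3901, -0.0193, 0.0993]
tool_rot: [0.254, -0.654, 0.654, 0.283]
contact_force: [-1.5, 0.3, 0.1]
gripper_width: 0.268
```

```bash
python3 - <<'E'
from h import *
from plant import grab_frame
s,p,Q=cur();RT,O=turner(p,Q);print(s["time"],s["contact_force"],s["ft_torque"],p,O+RT.apply([.245,0,-.046]))
print(Q.inv().apply([.004,.00004,0])/.04)
for n in ["side"]:
    f=grab_frame(n);np.savez(n+"9.npz",**f)
c=load("side9")["frame"][140:220,270:370][:,:,::-1];cv2.imwrite("pics/s9.png",cv2.resize(c,None,fx=7,fy=7,interpolation=2))
E
```

```text
8.9333 [-1.53041897  0.34295935  0.14669886] [-0.34163991 -0.03725921  0.12307546] [ 0.39011906 -0.01933375  0.09933392] [ 0.63415135 -0.05396602  0.08085216]
[-0.00227599 -0.09993218 -0.00306267]
```

View pics/s9.png

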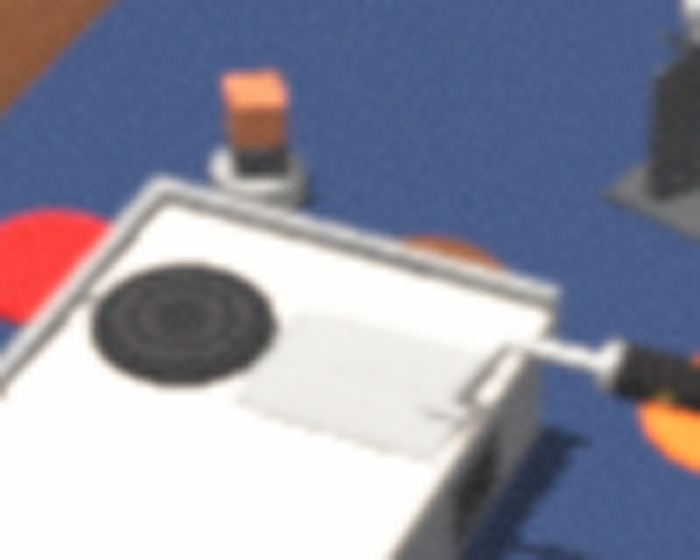

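>>> {"method": "carry_out", "body": {
  "moves": [
    [[0, 0, 0, -0.002, -0.1, -0.003, -1], [0, 0, 0, -0.002, -0.1, -0.003, -1], [0, 0, 0, -0.002, -0.1, -0.003, -1], [0, 0, 0, -0.002, -0.1, -0.003, -1], [0, 0, 0, -0.002, -0.1, -0.003, -1], [0, 0, 0, -0.002, -0.1, -0.003, -1]]
  ]
}}

```text
time: 9.48
tool_pos: [0.4143, -0.0192, 0.0993]
tool_rot: [0.254, -0.654, 0.654, 0.283]
contact_force: [-2.1, 0.5, 0.1]
gripper_width: 0.268
```

```bash
python3 - <<'E'
from h import *
from plant import grab_frame
s,p,Q=cur();RT,O=turner(p,Q);print(s["time"],s["contact_force"],s["ft_torque"],p,O+RT.apply([.245,0,-.046]))
f=grab_frame("side");np.savez("side10.npz",**f);W=cloud(f)
c=f["frame"][140:220,270:370][:,:,::-1];cv2.imwrite("pics/s10.png",cv2.resize(c,None,fx=7,fy=7,interpolation=2))
s,p,Q=cur();print(s["contact_force"],s["ft_torque"])
E
```

```text
9.4833 [-2.09785704  0.4814502   0.13443851] [-0.29538614 -0.07029487  0.16171514] [ 0.41425473 -0.0191873   0.09931018] [ 0.65828003 -0.0539221   0.08092886]
[ 0.77953086  0.52646724 -0.94084755] [-0.34318245 -0.35487736 -0.07894528]
```

View pics/s10.png

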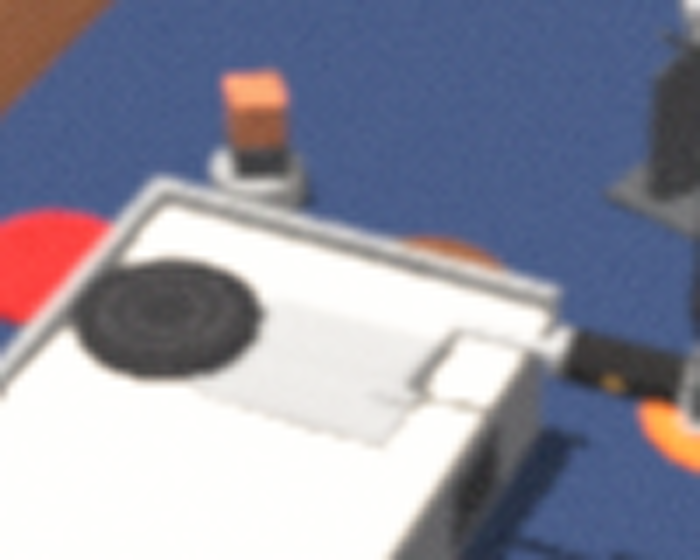

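>>> {"method": "carry_out", "body": {
  "moves": [
    [[0, 0, 0, -0.002, -0.1, -0.003, -1], [0, 0, 0, -0.002, -0.1, -0.003, -1], [0, 0, 0, -0.002, -0.1, -0.003, -1], [0, 0, 0, -0.002, -0.1, -0.003, -1], [0, 0, 0, -0.002, -0.1, -0.003, -1], [0, 0, 0, -0.002, -0.1, -0.003, -1], [0, 0, 0, -0.002, -0.1, -0.003, -1], [0, 0, 0, -0.002, -0.1, -0.003, -1]]
  ]
}}

```text
time: 10.2
tool_pos: [0.4461, -0.0189, 0.0992]
tool_rot: [0.254, -0.654, 0.654, 0.283]
contact_force: [-2.7, -0.3, 0.1]
gripper_width: 0.267
```

>>> {"method": "carry_out", "body": {
  "moves": [
    [[0, 0, 0, -0.002, -0.1, -0.003, -1], [0, 0, 0, -0.002, -0.1, -0.003, -1], [0, 0, 0, -0.002, -0.1, -0.003, -1], [0, 0, 0, -0.002, -0.1, -0.003, -1], [0, 0, 0, -0.002, -0.1, -0.003, -1], [0, 0, 0, 0, 0, 0, -1]]
  ]
}}

```text
time: 10.7
tool_pos: [0.4669, -0.0189, 0.0993]
tool_rot: [0.255, -0.654, 0.654, 0.282]
contact_force: [-0.4, -0.0, -1.3]
gripper_width: 0.269
```

```bash
python3 - <<'E'
from h import *
from plant import grab_frame
s,p,Q=cur();RT,O=turner(p,Q);print(s["time"],s["contact_force"],s["ft_torque"],p,O+RT.apply([.245,0,-.046]))
f=grab_frame("side");np.savez("side11.npz",**f)
c=f["frame"][140:220,270:370][:,:,::-1];a=cv2.resize(c,None,fx=4,fy=4,interpolation=2)
g=grab_frame("top");np.savez("top11.npz",**g);b=cv2.resize(g["frame"][140:220,290:390][:,:,::-1],None,fx=4,fy=4,interpolation=2)
cv2.imwrite("pics/s11.png",np.hstack([a,b]))
for f,n in((f,"side"),(g,"top")):
    W=cloud(f);F=f["frame"].astype(int)
    m=(F.max(-1)<115)&(W[...,0]>.6)&(W[...,0]<.76)&(W[...,1]>-.13)&(W[...,1]<.03)&(W[...,2]>.075);m=m.astype(np.uint8)
    k,l,st,ce=cv2.connectedComponentsWithStats(m);i=1+np.argmax(st[1:,4]);P=W[l==i];c=np.median(P,0)
    cc=cv2.findContours((l==i).astype(np.uint8),0,1)[0][0][:,0];print(n,st[i],c,cv2.minEnclosingCircle(onplane(f,cc,.0935)[:,:2].astype(np.float32)))
    A=np.c_[P[:,:2]-c[:2],np.ones(len(P))];print(np.linalg.lstsq(A,P[:,2],rcond=None)[0])
E
```

```text
10.7 [-0.40252385 -0.01249374 -1.33124299] [-0.37027688 -0.24955868 -0.03155268] [ 0.46687547 -0.01886397  0.09930221] [ 0.71090628 -0.05371634  0.08121911]
side [280 178  26  16 340] [ 0.68466757 -0.04783799  0.09475795] ((0.6864762902259827, -0.052471552044153214), 0.045045241713523865)
[-0.01265289  0.00711282  0.09479397]
top [320 150  29  30 648] [ 0.68496328 -0.05539037  0.0958075 ] ((0.6868808269500732, -0.054832376539707184), 0.04520383104681969)
[-0.03171922  0.00645936  0.09582005]
```

View pics/s11.png

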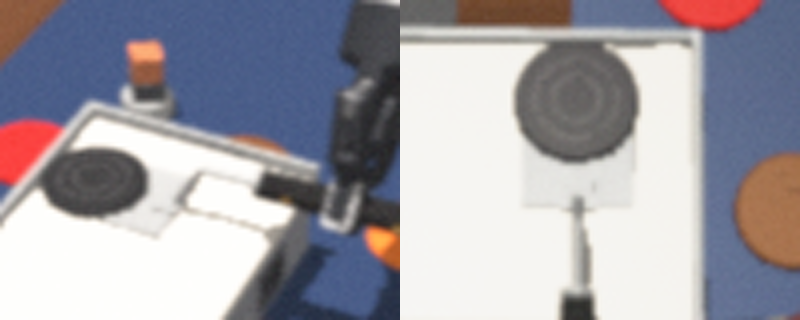

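>>> {"method": "carry_out", "body": {
  "moves": [
    [[0, 0, 0, -0.002, -0.1, -0.003, -1], [0, 0, 0, -0.002, -0.1, -0.003, -1], [0, 0, 0, -0.002, -0.1, -0.003, -1], [0, 0, 0, 0, 0, 0, -1], [0, 0, 0, 0, 0, 0, -1]]
  ]
}}

```text
time: 11.22
tool_pos: [0.4787, -0.0188, 0.0992]
tool_rot: [0.255, -0.654, 0.654, 0.282]
contact_force: [1.7, 0.1, 0.7]
gripper_width: 0.265
```

```bash
python3 - <<'E'
from h import *
s,p,Q=cur();RT,O=turner(p,Q);print(s["time"],s["contact_force"],s["ft_torque"],p,O+RT.apply([.245,0,-.046]))
Fr=O+RT.apply([.245,0,-.046])
R1,O1=frontO(np.radians(.6),np.radians(3),0,Fr+[-.004,0,.025]);p1,Q1=tool(R1,O1)
rows(p,Q,p1,Q1,8,-1)
R2,O2=frontO(np.radians(.6),np.radians(3),0,Fr+[-.024,0,.025]);p2,Q2=tool(R2,O2)
rows(p1,Q1,p2,Q2,4,-1)
E
```

```text
11.2167 [1.65423607 0.05459251 0.69123273] [-0.34766054 -0.3338137  -0.05309971] [ 0.47867306 -0.01877794  0.09924971] [ 0.72270047 -0.05367623  0.08120923]
[[0.096, -0.0, -0.096, -0.004, 0.015, -0.004, -1],
[0.096, -0.0, -0.096, -0.004, 0.015, -0.004, -1],
[0.096, -0.0, -0.096, -0.004, 0.015, -0.004, -1],
[0.096, -0.0, -0.096, -0.004, 0.015, -0.005, -1],
[0.096, -0.0, -0.096, -0.004, 0.014, -0.005, -1],
[0.096, -0.0, -0.096, -0.004, 0.014, -0.005, -1],
[0.096, -0.0, -0.096, -0.004, 0.014, -0.005, -1],
[0.096, -0.0, -0.096, -0.005, 0.014, -0.005, -1]] max 0.096
[[0.0, 0.0, 0.0, -0.006, 0.125, -0.004, -1],
[0.0, 0.0, 0.0, -0.006, 0.125, -0.004, -1],
[0.0, 0.0, 0.0, -0.006, 0.125, -0.004, -1],
[0.0, 0.0, 0.0, -0.006, 0.125, -0.004, -1]] max 0.125
```

>>> {"method": "carry_out", "body": {
  "moves": [
    [[0.096, 0, -0.096, -0.004, 0.015, -0.004, -1], [0.096, 0, -0.096, -0.004, 0.015, -0.004, -1], [0.096, 0, -0.096, -0.004, 0.015, -0.004, -1], [0.096, 0, -0.096, -0.004, 0.015, -0.005, -1], [0.096, 0, -0.096, -0.004, 0.014, -0.005, -1], [0.096, 0, -0.096, -0.004, 0.014, -0.005, -1], [0.096, 0, -0.096, -0.004, 0.014, -0.005, -1], [0.096, 0, -0.096, -0.005, 0.014, -0.005, -1]]
  ]
}}

```text
time: 11.88
tool_pos: [0.4731, -0.0189, 0.1012]
tool_rot: [-0.286, 0.667, -0.641, -0.252]
contact_force: [0.1, -0.4, -2.9]
gripper_width: 0.266
```

>>> {"method": "carry_out", "body": {
  "moves": [
    [[0, 0, 0, 0, 0, 0, -1], [0, 0, 0, -0.006, 0.125, -0.004, -1], [0, 0, 0, -0.006, 0.125, -0.004, -1], [0, 0, 0, -0.006, 0.125, -0.004, -1], [0, 0, 0, -0.006, 0.125, -0.004, -1], [0, 0, 0, 0, 0, 0, -1], [0, 0, 0, 0, 0, 0, -1]]
  ]
}}

```text
time: 12.47
tool_pos: [0.453, -0.0189, 0.1011]
tool_rot: [-0.286, 0.666, -0.641, -0.252]
contact_force: [0.5, 0.7, -1.8]
gripper_width: 0.266
```

```bash
cat > look.py <<'E'
import sys
from h import *
from plant import grab_frame
k=sys.argv[1]
s,p,Q=cur();RT,O=turner(p,Q);print(s["time"],s["contact_force"],s["ft_torque"],p,O,O+RT.apply([.245,0,-.046]),np.degrees(RT.as_euler('ZYX')),s["joint_pos"].round(2),s["gripper_width"])
f=grab_frame("side");np.savez(f"side{k}.npz",**f)
c=f["frame"][130:230,260:370][:,:,::-1];a=cv2.resize(c,None,fx=3.6,fy=4,interpolation=2)
g=grab_frame("top");np.savez(f"top{k}.npz",**g);b=cv2.resize(g["frame"][130:230,280:390][:,:,::-1],None,fx=3.6,fy=4,interpolation=2)
cv2.imwrite(f"pics/s{k}.png",np.hstack([a,b]))
for f,n in((f,"side"),(g,"top")):
    W=cloud(f);F=f["frame"].astype(int)
    m=(F.max(-1)<115)&(W[...,0]>.57)&(W[...,0]<.76)&(W[...,1]>-.13)&(W[...,1]<.12)&(W[...,2]>.08);m=m.astype(np.uint8)
    kk,l,st,ce=cv2.connectedComponentsWithStats(m);i=1+np.argmax(st[1:,4]);P=W[l==i];c=np.median(P,0)
    cc=cv2.findContours((l==i).astype(np.uint8),0,1)[0][0][:,0]
    A=np.c_[P[:,:2]-c[:2],np.ones(len(P))];so=np.linalg.lstsq(A,P[:,2],rcond=None)[0];print(n,st[i],c.round(4),cv2.minEnclosingCircle(onplane(f,cc,so[2])[:,:2].astype(np.float32)),so.round(4))
E
python3 look.py 12
```

```text
12.4667 [ 0.49224381  0.72906105 -1.84641111] [-0.6170064   0.31379443  0.00852291] [ 0.45298179 -0.018925    0.10113308] [ 0.45062916 -0.05624534  0.13925875] [ 0.69765514 -0.05363653  0.10590669] [ 0.60251555 -2.94494204  0.01372095] [-0.64 -0.04  2.04  0.62  1.64  0.77] 0.2657811291251777
side [288 175  25  18 355] [ 0.6574 -0.0456  0.1131] ((0.6585723161697388, -0.04644669592380524), 0.045056816190481186) [ 0.0617 -0.0015  0.1128]
top [321 158  28  30 154] [ 0.6396 -0.0778  0.1133] ((0.6565154790878296, -0.053635548800230026), 0.04282880574464798) [0.0582 0.0137 0.1128]
```

View pics/s12.png

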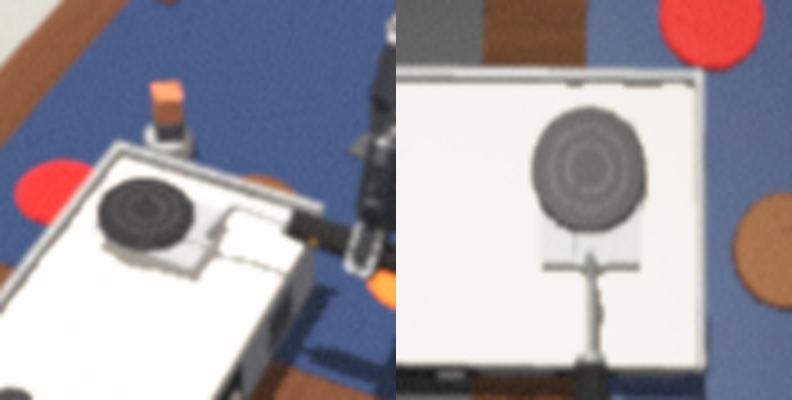

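```bash
cat > flip.py <<'E'
from h import *
s,p,Q=cur();RT,O=turner(p,Q);e=RT.as_euler('ZYX')
loc=np.array([.195,.04,-.046]);E0=O+RT.apply(loc);print("E0",E0,np.degrees(e))
n=22;q=s["joint_pos"];pp,QQ=p,Q;out=[]
for i in range(1,n+1):
    r=-4.97*i; k=min(1,i/6)
    pitch=np.degrees(-e[1])*(1-k)+.5*k
    E=E0.copy(); E[2]=E0[2]*(1-k)+.0925*k
    if r<-85: E[1]+=.014*min(1,(-85-r)/24)
    RT1=R.from_euler('ZYX',[e[0],-np.radians(pitch),np.radians(r)]);O1=E-RT1.apply(loc)
    p1,Q1=tool(RT1,O1)
    q2,er=IK(p1,Q1,q);
    if i%4==0 or i>=20: print(i,r,q2.round(2),"er %.4f"%er, "handle",O1.round(3))
    dq=np.abs(q2-q).max();q=q2
    out+=rows(pp,QQ,p1,Q1,1,-1,False);pp,QQ=p1,Q1
for i in (0,8,16): print("[["+", ".join(str(o) for o in out[i:i+8])+"]]")
E
python3 flip.py
```

```text
E0 [ 0.64761536 -0.01419216  0.1034671 ] [ 0.61808082 -2.95485008  0.00565325]
4 -19.88 [-0.48 -0.21  2.08  0.39  1.48  0.99] er 0.0000 handle [ 0.452 -0.038  0.149]
8 -39.76 [-0.25 -0.3   2.1   0.09  1.35  1.28] er 0.0000 handle [ 0.452 -0.018  0.152]
12 -59.64 [-0.01 -0.28  2.1  -0.27  1.31  1.61] er 0.0000 handle [0.452 0.003 0.149]
16 -79.52 [ 0.21 -0.14  2.08 -0.61  1.37  1.94] er 0.0000 handle [0.452 0.022 0.138]
20 -99.39999999999999 [ 0.38  0.08  2.02 -0.87  1.53  2.2 ] er 0.0000 handle [0.452 0.044 0.123]
21 -104.36999999999999 [ 0.41  0.14  2.   -0.92  1.57  2.25] er 0.0000 handle [0.452 0.049 0.118]
22 -109.33999999999999 [ 0.43  0.2   1.98 -0.97  1.62  2.3 ] er 0.0000 handle [0.452 0.054 0.113]
[[[-0.068, 0.995, 0.054, -0.008, 0.001, 0.016, -1], [-0.073, 0.994, 0.048, -0.009, 0.0, 0.017, -1], [-0.077, 0.994, 0.043, -0.01, 0.0, 0.017, -1], [-0.08, 0.993, 0.036, -0.01, -0.0, 0.018, -1], [-0.083, 0.993, 0.03, -0.011, -0.001, 0.018, -1], [-0.086, 0.993, 0.023, -0.012, -0.001, 0.019, -1], [-0.007, 0.994, -0.001, -0.016, -0.0, 0.008, -1], [-0.007, 0.994, -0.001, -0.016, -0.0, 0.008, -1]]]
[[[-0.007, 0.994, -0.001, -0.016, -0.0, 0.008, -1], [-0.007, 0.994, -0.001, -0.016, -0.0, 0.008, -1], [-0.007, 0.994, -0.001, -0.016, -0.0, 0.008, -1], [-0.007, 0.994, -0.001, -0.016, -0.0, 0.008, -1], [-0.007, 0.994, -0.001, -0.016, -0.0, 0.008, -1], [-0.007, 0.994, -0.001, -0.016, -0.0, 0.008, -1], [-0.007, 0.994, -0.001, -0.016, -0.0, 0.008, -1], [-0.007, 0.994, -0.001, -0.016, -0.0, 0.008, -1]]]
[[[-0.007, 0.994, -0.001, -0.016, -0.0, 0.008, -1], [-0.007, 0.994, -0.001, -0.066, -0.001, -0.033, -1], [-0.007, 0.994, -0.001, -0.067, -0.001, -0.043, -1], [-0.007, 0.994, -0.001, -0.063, -0.001, -0.047, -1], [-0.007, 0.994, -0.001, -0.058, -0.001, -0.051, -1], [-0.007, 0.994, -0.001, -0.05, -0.001, -0.05, -1]]]
```

>>> {"method": "carry_out", "body": {
  "moves": [
    [[-0.068, 0.995, 0.054, -0.008, 0.001, 0.016, -1], [-0.073, 0.994, 0.048, -0.009, 0, 0.017, -1], [-0.077, 0.994, 0.043, -0.01, 0, 0.017, -1], [-0.08, 0.993, 0.036, -0.01, 0, 0.018, -1], [-0.083, 0.993, 0.03, -0.011, -0.001, 0.018, -1], [-0.086, 0.993, 0.023, -0.012, -0.001, 0.019, -1], [-0.007, 0.994, -0.001, -0.016, 0, 0.008, -1], [-0.007, 0.994, -0.001, -0.016, 0, 0.008, -1]]
  ]
}}

```text
time: 13.23
tool_pos: [0.4536, -0.013, 0.0994]
tool_rot: [-0.033, 0.713, -0.7, -0.026]
contact_force: [-0.9, -0.3, -3.6]
gripper_width: 0.267
```

>>> {"method": "carry_out", "body": {
  "moves": [
    [[-0.007, 0.994, -0.001, -0.016, 0, 0.008, -1], [-0.007, 0.994, -0.001, -0.016, 0, 0.008, -1], [-0.007, 0.994, -0.001, -0.016, 0, 0.008, -1], [-0.007, 0.994, -0.001, -0.016, 0, 0.008, -1], [-0.007, 0.994, -0.001, -0.016, 0, 0.008, -1], [-0.007, 0.994, -0.001, -0.016, 0, 0.008, -1], [-0.007, 0.994, -0.001, -0.016, 0, 0.008, -1], [-0.007, 0.994, -0.001, -0.016, 0, 0.008, -1]]
  ]
}}

```text
time: 13.9
tool_pos: [0.4537, -0.0079, 0.0957]
tool_rot: [0.208, 0.68, -0.669, 0.216]
contact_force: [0.3, 0.0, -2.0]
gripper_width: 0.27
```

```bash
python3 look.py 13
```

```text
13.9 [ 2.91942088e-01  1.55220204e-03 -1.97361756e+00] [ 0.39646329  0.12556603 -0.06003402] [ 0.45367291 -0.00786532  0.09570488] [0.45208715 0.02300195 0.13925492] [ 0.6976569  -0.01946691  0.13351946] [  0.64894051  -0.59654782 -79.62170179] [ 0.21 -0.14  2.08 -0.61  1.38  1.94] 0.2695092423341458
side [280 173  28  27 533] [ 0.6553 -0.0049  0.1313] ((0.65702223777771, -0.008466839790344238), 0.06784366816282272) [ 0.1571 -2.3709  0.1311]
top [313 156   9  33 242] [ 0.6479 -0.0096  0.1528] ((0.6483508348464966, -0.006739971227943897), 0.04428907483816147) [ 0.2957 -1.9757  0.1494]
```

View pics/s13.png

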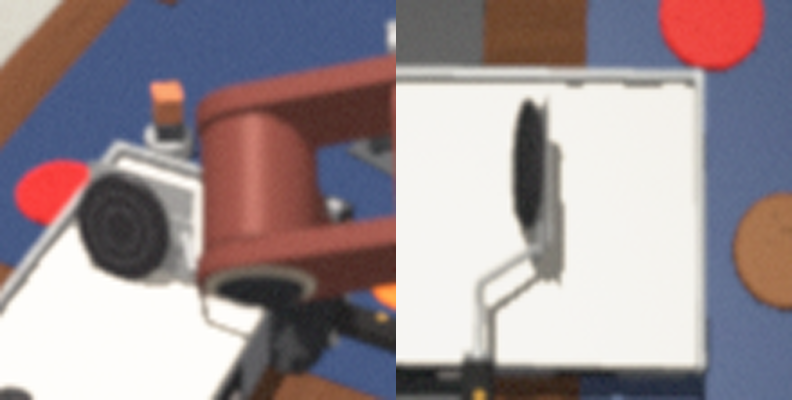

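>>> {"method": "carry_out", "body": {
  "moves": [
    [[-0.007, 0.994, -0.001, -0.016, 0, 0.008, -1], [-0.007, 0.994, -0.001, -0.066, -0.001, -0.033, -1], [-0.007, 0.994, -0.001, -0.067, -0.001, -0.043, -1], [-0.007, 0.994, -0.001, -0.063, -0.001, -0.047, -1], [-0.007, 0.994, -0.001, -0.058, -0.001, -0.051, -1], [-0.007, 0.994, -0.001, -0.05, -0.001, -0.05, -1], [0, 0, 0, 0, 0, 0, -1]]
  ]
}}

```text
time: 14.58
tool_pos: [0.4516, 0.0065, 0.0874]
tool_rot: [0.377, 0.603, -0.592, 0.379]
contact_force: [-1.0, -0.1, -2.2]
gripper_width: 0.266
```

```bash
python3 look.py 14
```

```text
14.5833 [-1.03048187 -0.05911143 -2.16671316] [ 0.7292891   0.13619974 -0.01956943] [0.45155403 0.00654025 0.08738503] [0.45021942 0.05494248 0.10990949] [0.6956694  0.01423665 0.12534785] [ 6.30764725e-01 -4.86180204e-02 -1.09335380e+02] [ 0.44  0.21  1.98 -0.97  1.62  2.3 ] 0.2664125157856385
side [271 200  27  19 407] [0.6554 0.0664 0.0924] ((0.6558858752250671, 0.0645580068230629), 0.04443829506635666) [-0.0107  0.0108  0.0924]
top [304 158   9  38 286] [0.6407 0.0154 0.1268] ((0.6412721872329712, 0.014190582558512688), 0.05294825881719589) [-0.0581  2.9002  0.1272]
```

View pics/s14.png

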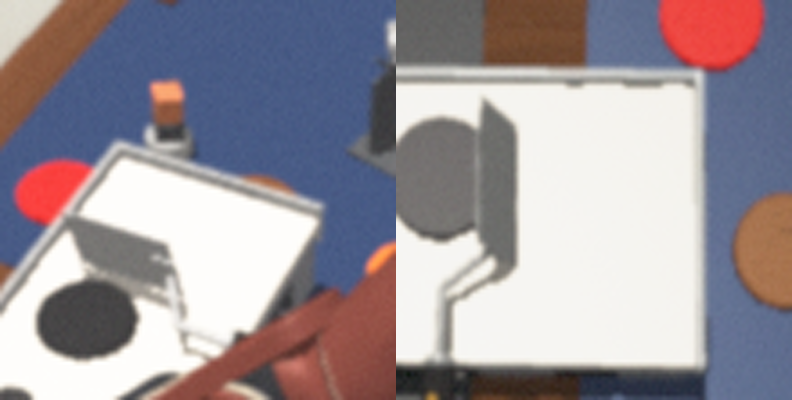

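```bash
cat > ret.py <<'E'
from h import *
s,p,Q=cur();RT,O=turner(p,Q);e=RT.as_euler('ZYX')
key=[(4,[.450,.012,.118],.6,-109.3),(3,[.44,-.02,.2],.6,-97),(13,[.42,-.2,.24],-6,-33),(7,[.451,-.339,.236],-15,0)]
pp,QQ,q=p,Q,s["joint_pos"];out=[];Oc=O;yc,rc=np.degrees(e[0]),np.degrees(e[2]);pc=-np.degrees(e[1])
for n,O1,y1,r1 in key:
    O1=np.array(O1)
    for i in range(1,n+1):
        k=i/n;Ot=Oc+(O1-Oc)*k;y=yc+(y1-yc)*k;r=rc+(r1-rc)*k
        a,b=tool(R.from_euler('ZYX',np.radians([y,0,r])),Ot);q2,er=IK(a,b,q)
        d=np.abs(q2-q).max();q=q2
        RTt=R.from_euler('ZYX',np.radians([y,0,r]))
        low=min((Ot+RTt.apply([x,sy*.04,-.046]))[2] for x in(.143,.245) for sy in(-1,1))
        print(len(out),Ot.round(3),round(r),"er %.4f dq %.2f low %.3f"%(er,d,low),q2.round(2) if i==n else "")
        out+=rows(pp,QQ,a,b,1,-1,False);pp,QQ=a,b
    Oc,yc,rc=O1,y1,r1
print(np.abs(np.array(out)).max(0))
for i in range(0,len(out),8): print("[["+", ".join(str(o) for o in out[i:i+8])+"]]")
E
python3 ret.py
```

```text
0 [0.451 0.044 0.114] -109 er 0.0000 dq 0.02 low 0.091 
1 [0.451 0.033 0.115] -109 er 0.0000 dq 0.02 low 0.093 
2 [0.45  0.023 0.117] -109 er 0.0000 dq 0.02 low 0.094 
3 [0.45  0.012 0.118] -109 er 0.0000 dq 0.02 low 0.095 [ 0.36  0.15  2.04 -1.01  1.58  2.26]
4 [0.447 0.001 0.145] -105 er 0.0000 dq 0.11 low 0.119 
5 [ 0.443 -0.009  0.173] -101 er 0.0000 dq 0.10 low 0.142 
6 [ 0.44 -0.02  0.2 ] -97 er 0.0000 dq 0.10 low 0.166 [ 0.25 -0.16  2.08 -0.88  1.53  1.98]
7 [ 0.438 -0.034  0.203] -92 er 0.0000 dq 0.07 low 0.165 
8 [ 0.437 -0.048  0.206] -87 er 0.0000 dq 0.08 low 0.164 
9 [ 0.435 -0.062  0.209] -82 er 0.0000 dq 0.08 low 0.163 
10 [ 0.434 -0.075  0.212] -77 er 0.0000 dq 0.09 low 0.163 
11 [ 0.432 -0.089  0.215] -72 er 0.0000 dq 0.09 low 0.163 
12 [ 0.431 -0.103  0.218] -67 er 0.0000 dq 0.09 low 0.164 
13 [ 0.429 -0.117  0.222] -63 er 0.0000 dq 0.09 low 0.165 
14 [ 0.428 -0.131  0.225] -58 er 0.0000 dq 0.09 low 0.166 
15 [ 0.426 -0.145  0.228] -53 er 0.0000 dq 0.09 low 0.168 
16 [ 0.425 -0.158  0.231] -48 er 0.0000 dq 0.08 low 0.170 
17 [ 0.423 -0.172  0.234] -43 er 0.0000 dq 0.
[... 1297 characters left out ...]
, -0.985, 0.096, 0.236, 0.029, 0.059, -1], [-0.02, -0.985, 0.099, 0.24, 0.025, 0.029, -1], [-0.011, -0.985, 0.101, 0.242, 0.021, -0.001, -1]]]
[[[-0.002, -0.985, 0.102, 0.241, 0.017, -0.032, -1], [0.006, -0.984, 0.103, 0.237, 0.013, -0.062, -1], [0.015, -0.984, 0.102, 0.231, 0.009, -0.092, -1], [0.024, -0.984, 0.101, 0.222, 0.004, -0.122, -1], [0.07, -0.942, 0.251, 0.367, -0.168, -0.087, -1], [0.09, -0.942, 0.245, 0.355, -0.181, -0.125, -1], [0.11, -0.942, 0.237, 0.34, -0.194, -0.161, -1], [0.129, -0.942, 0.228, 0.322, -0.207, -0.196, -1]]]
[[[0.147, -0.941, 0.217, 0.301, -0.22, -0.228, -1], [0.164, -0.941, 0.205, 0.277, -0.232, -0.258, -1], [0.18, -0.941, 0.191, 0.251, -0.245, -0.286, -1]]]
```

```bash
sed -i 's/(4,\[.450,.012,.118\],.6,-109.3)/(4,[.450,.014,.124],.6,-101)/; s/(3,\[.44,-.02,.2\],.6,-97)/(3,[.44,-.02,.2],.6,-92)/' ret.py; python3 ret.py | grep -v "^1[0-9]\|^2"
```

```text
0 [0.451 0.044 0.116] -107 er 0.0000 dq 0.04 low 0.091 
1 [0.451 0.034 0.118] -105 er 0.0000 dq 0.04 low 0.092 
3 [0.45  0.014 0.124] -101 er 0.0000 dq 0.04 low 0.094 [ 0.33  0.06  2.05 -0.91  1.51  2.18]
4 [0.447 0.003 0.149] -98 er 0.0000 dq 0.09 low 0.116 
5 [ 0.443 -0.009  0.175] -95 er 0.0000 dq 0.09 low 0.139 
6 [ 0.44 -0.02  0.2 ] -92 er 0.0000 dq 0.09 low 0.162 [ 0.21 -0.2   2.09 -0.81  1.5   1.93]
7 [ 0.438 -0.034  0.203] -87 er 0.0000 dq 0.07 low 0.161 
8 [ 0.437 -0.048  0.206] -83 er 0.0000 dq 0.08 low 0.161 
9 [ 0.435 -0.062  0.209] -78 er 0.0000 dq 0.08 low 0.161 
[0.18  0.942 0.251 0.613 0.245 0.286 1.   ]
[[[-0.03, -0.409, -0.067, 0.124, 0.017, 0.197, -1], [0.004, -0.409, 0.0, 0.131, 0.014, 0.191, -1], [0.004, -0.409, 0.0, 0.138, 0.014, 0.185, -1], [0.004, -0.409, 0.0, 0.145, 0.014, 0.178, -1], [0.004, -0.6, 0.001, 0.613, 0.091, -0.118, -1], [0.004, -0.6, 0.001, 0.606, 0.091, -0.153, -1], [0.004, -0.6, 0.001, 0.597, 0.091, -0.189, -1], [-0.065, -0.908, 0.073, 0.185, 0.052, 0.199, -1]]]
[[[-0.059, -0.908, 0.078, 0.2, 0.048, 0.175, -1], [-0.053, -0.908, 0.083, 0.214, 0.0
[... 170 characters left out ...]
024, -0.908, 0.098, 0.247, 0.029, 0.044, -1], [-0.017, -0.908, 0.1, 0.25, 0.025, 0.016, -1], [-0.009, -0.908, 0.101, 0.25, 0.021, -0.013, -1]]]
[[[-0.001, -0.908, 0.102, 0.249, 0.017, -0.041, -1], [0.007, -0.908, 0.103, 0.245, 0.013, -0.069, -1], [0.015, -0.907, 0.102, 0.239, 0.009, -0.096, -1], [0.023, -0.907, 0.101, 0.23, 0.004, -0.123, -1], [0.07, -0.942, 0.251, 0.367, -0.168, -0.087, -1], [0.09, -0.942, 0.245, 0.355, -0.181, -0.125, -1], [0.11, -0.942, 0.237, 0.34, -0.194, -0.161, -1], [0.129, -0.942, 0.228, 0.322, -0.207, -0.196, -1]]]
[[[0.147, -0.941, 0.217, 0.301, -0.22, -0.228, -1], [0.164, -0.941, 0.205, 0.277, -0.232, -0.258, -1], [0.18, -0.941, 0.191, 0.251, -0.245, -0.286, -1]]]
```

>>> {"method": "carry_out", "body": {
  "moves": [
    [[-0.03, -0.409, -0.067, 0.124, 0.017, 0.197, -1], [0.004, -0.409, 0, 0.131, 0.014, 0.191, -1], [0.004, -0.409, 0, 0.138, 0.014, 0.185, -1], [0.004, -0.409, 0, 0.145, 0.014, 0.178, -1], [0.004, -0.6, 0.001, 0.613, 0.091, -0.118, -1], [0.004, -0.6, 0.001, 0.606, 0.091, -0.153, -1], [0.004, -0.6, 0.001, 0.597, 0.091, -0.189, -1], [-0.065, -0.908, 0.073, 0.185, 0.052, 0.199, -1]]
  ]
}}

```text
time: 15.35
tool_pos: [0.4415, -0.0704, 0.1714]
tool_rot: [0.253, 0.661, -0.657, 0.261]
contact_force: [1.0, -0.5, -0.1]
gripper_width: 0.269
```

>>> {"method": "carry_out", "body": {
  "moves": [
    [[-0.059, -0.908, 0.078, 0.2, 0.048, 0.175, -1], [-0.053, -0.908, 0.083, 0.214, 0.044, 0.151, -1], [-0.046, -0.908, 0.088, 0.225, 0.041, 0.125, -1], [-0.039, -0.908, 0.092, 0.235, 0.037, 0.098, -1], [-0.032, -0.908, 0.095, 0.242, 0.033, 0.071, -1], [-0.024, -0.908, 0.098, 0.247, 0.029, 0.044, -1], [-0.017, -0.908, 0.1, 0.25, 0.025, 0.016, -1], [-0.009, -0.908, 0.101, 0.25, 0.021, -0.013, -1]]
  ]
}}

```text
time: 16.02
tool_pos: [0.4266, -0.1522, 0.1789]
tool_rot: [-0.038, -0.684, 0.728, -0.042]
contact_force: [-0.6, -0.2, -1.8]
gripper_width: 0.269
```

>>> {"method": "carry_out", "body": {
  "moves": [
    [[-0.001, -0.908, 0.102, 0.249, 0.017, -0.041, -1], [0.007, -0.908, 0.103, 0.245, 0.013, -0.069, -1], [0.015, -0.907, 0.102, 0.239, 0.009, -0.096, -1], [0.023, -0.907, 0.101, 0.23, 0.004, -0.123, -1], [0.07, -0.942, 0.251, 0.367, -0.168, -0.087, -1], [0.09, -0.942, 0.245, 0.355, -0.181, -0.125, -1], [0.11, -0.942, 0.237, 0.34, -0.194, -0.161, -1], [0.129, -0.942, 0.228, 0.322, -0.207, -0.196, -1]]
  ]
}}

```text
time: 16.68
tool_pos: [0.4436, -0.2557, 0.1959]
tool_rot: [0.207, -0.616, 0.743, 0.162]
contact_force: [0.3, 0.9, -1.4]
gripper_width: 0.268
```

>>> {"method": "carry_out", "body": {
  "moves": [
    [[0.147, -0.941, 0.217, 0.301, -0.22, -0.228, -1], [0.164, -0.941, 0.205, 0.277, -0.232, -0.258, -1], [0.18, -0.941, 0.191, 0.251, -0.245, -0.286, -1], [0, 0, 0, 0, 0, 0, -1], [0, 0, 0, 0, 0, 0, -1]]
  ]
}}

```text
time: 17.1
tool_pos: [0.4604, -0.3051, 0.1997]
tool_rot: [0.303, -0.566, 0.733, 0.227]
contact_force: [0.3, -0.6, -1.0]
gripper_width: 0.268
```

```bash
python3 - <<'E'
from h import *
from plant import grab_frame
s,p,Q=cur();RT,O=turner(p,Q);print(s["time"],s["contact_force"],p,O,np.degrees(RT.as_euler('ZYX')),s["gripper_width"])
l=np.load("lift.npz");print("vs lift",p-l["p"],np.degrees((R.from_quat(l["q"]).inv()*Q).as_rotvec()))
for n in ["top","side"]:
    f=grab_frame(n);np.savez(n+"15.npz",**f);W=cloud(f)
    m=(W[...,2]>.13)&(W[...,2]<.26)&(W[...,0]>.575)&(W[...,0]<.75)&(W[...,1]>-.47)&(W[...,1]<-.3)
    P=W[m]
    for it in range(4):
        c=P.mean(0);A=np.c_[P[:,:2]-c[:2],np.ones(len(P))];sol=np.linalg.lstsq(A,P[:,2],rcond=None)[0];r=P[:,2]-A@sol
        P=P[abs(r)<2.5*r.std()+1e-6]
    rc=cv2.minAreaRect(P[:,:2].astype(np.float32));print(n,len(P),c.round(4),"slope",sol.round(4),rc[2],cv2.boxPoints(rc).round(4).tolist())
a=load("top15")["frame"][120:320,200:520][:,:,::-1];cv2.imwrite("pics/t15.png",cv2.resize(a,None,fx=2.5,fy=2.5,interpolation=2))
E
```

```text
17.1 [ 0.25291317 -0.57532967 -1.00462817] [ 0.46041956 -0.30511124  0.19970556] [ 0.44977934 -0.34071654  0.23805861] [-15.14910434  -0.27350885  -0.20314719] 0.2678624740036845
vs lift [-0.00098625 -0.00192264  0.00193083] [ 0.29791585  0.20563609 -0.08609515]
top 1216 [ 0.6365 -0.3914  0.1967] slope [ 0.0043 -0.      0.1967] 75.23383331298828 [[0.5756000280380249, -0.41679999232292175], [0.6772000193595886, -0.44359999895095825], [0.6977999806404114, -0.36550000309944153], [0.5961999893188477, -0.33869999647140503]]
side 321 [ 0.641  -0.3877  0.1962] slope [-0.0037  0.005   0.1962] 78.03727722167969 [[0.5764999985694885, -0.4203000068664551], [0.6840999722480774, -0.4431000053882599], [0.70169997215271, -0.35989999771118164], [0.5940999984741211, -0.33709999918937683]]
```

View pics/t15.png

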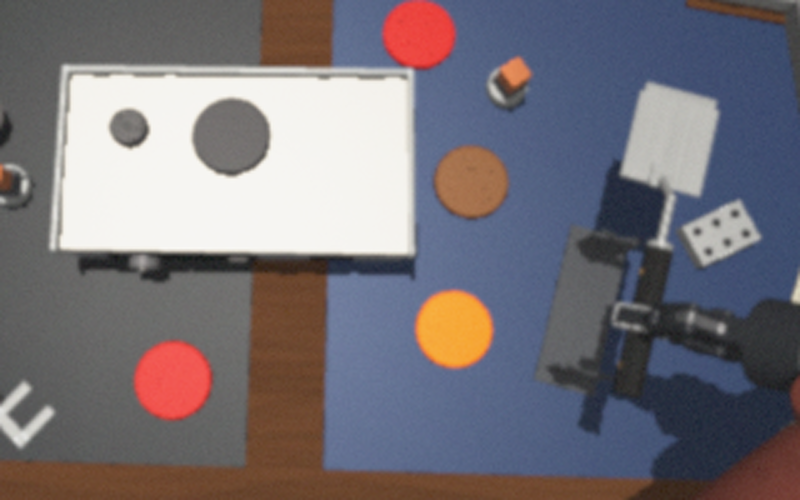

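```bash
python3 - <<'E'
from h import *
s,p,Q=cur();g=np.load("grasp.npz");Qg=R.from_quat(g["q"]);m=g["p"]+[0,0,.03]
rows(p,Q,m,Qg,6,-1);rows(m,Qg,g["p"]+[0,0,.0005],Qg,6,-1)
E
```

```text
[[-0.011, -0.014, 0.014, 0.334, 0.007, 0.34, -1],
[-0.011, -0.014, 0.014, 0.334, 0.006, 0.34, -1],
[-0.011, -0.014, 0.014, 0.335, 0.005, 0.339, -1],
[-0.011, -0.014, 0.014, 0.335, 0.004, 0.339, -1],
[-0.011, -0.014, 0.014, 0.336, 0.004, 0.338, -1],
[-0.011, -0.014, 0.014, 0.336, 0.003, 0.338, -1]] max 0.34
[[0.0, 0.0, 0.0, 0.087, 0.0, 0.087, -1],
[0.0, 0.0, 0.0, 0.087, 0.0, 0.087, -1],
[0.0, 0.0, 0.0, 0.087, 0.0, 0.087, -1],
[0.0, 0.0, 0.0, 0.087, 0.0, 0.087, -1],
[0.0, 0.0, 0.0, 0.087, 0.0, 0.087, -1],
[0.0, 0.0, 0.0, 0.087, 0.0, 0.087, -1]] max 0.087
```

>>> {"method": "carry_out", "body": {
  "moves": [
    [[-0.011, -0.014, 0.014, 0.334, 0.007, 0.34, -1], [-0.011, -0.014, 0.014, 0.334, 0.006, 0.34, -1], [-0.011, -0.014, 0.014, 0.335, 0.005, 0.339, -1], [-0.011, -0.014, 0.014, 0.335, 0.004, 0.339, -1], [-0.011, -0.014, 0.014, 0.336, 0.004, 0.338, -1], [-0.011, -0.014, 0.014, 0.336, 0.003, 0.338, -1], [0, 0, 0, 0, 0, 0, -1], [0, 0, 0, 0, 0, 0, -1]]
  ]
}}

```text
time: 17.87
tool_pos: [0.4602, -0.301, 0.0827]
tool_rot: [0.303, -0.563, 0.732, 0.236]
contact_force: [0.5, 1.1, -2.4]
gripper_width: 0.271
```

>>> {"method": "carry_out", "body": {
  "moves": [
    [[0, 0, 0, 0.087, 0, 0.087, -1], [0, 0, 0, 0.087, 0, 0.087, -1], [0, 0, 0, 0.087, 0, 0.087, -1], [0, 0, 0, 0.087, 0, 0.087, -1], [0, 0, 0, 0.087, 0, 0.087, -1], [0, 0, 0, 0, 0, 0, -1], [0, 0, 0, 0, 0, 0, -1]]
  ]
}}

```text
time: 18.45
tool_pos: [0.4608, -0.3022, 0.06]
tool_rot: [0.303, -0.564, 0.732, 0.234]
contact_force: [-0.2, 0.0, -2.2]
gripper_width: 0.268
```

```bash
python3 - <<'E'
from h import *
from plant import grab_frame
s,p,Q=cur();g=np.load("grasp.npz");print(s["time"],s["contact_force"],s["ft_torque"],p,p-g["p"],np.degrees((R.from_quat(g["q"]).inv()*Q).as_rotvec()))
f=grab_frame("side");cv2.imwrite("pics/s16.png",cv2.resize(f["frame"][100:200,320:440][:,:,::-1],None,fx=6,fy=6,interpolation=2))
f=grab_frame("wrist");cv2.imwrite("pics/w16.png",f["frame"][:,:,::-1])
E
```

```text
18.45 [-0.18416069  0.03000982 -2.17932113] [-0.40646138  0.29179567 -0.04850402] [ 0.46078344 -0.30224644  0.05995649] [-0.00018097  0.0011018   0.00343312] [-0.16423979 -0.20099623  0.11593071]
```

View pics/s16.png

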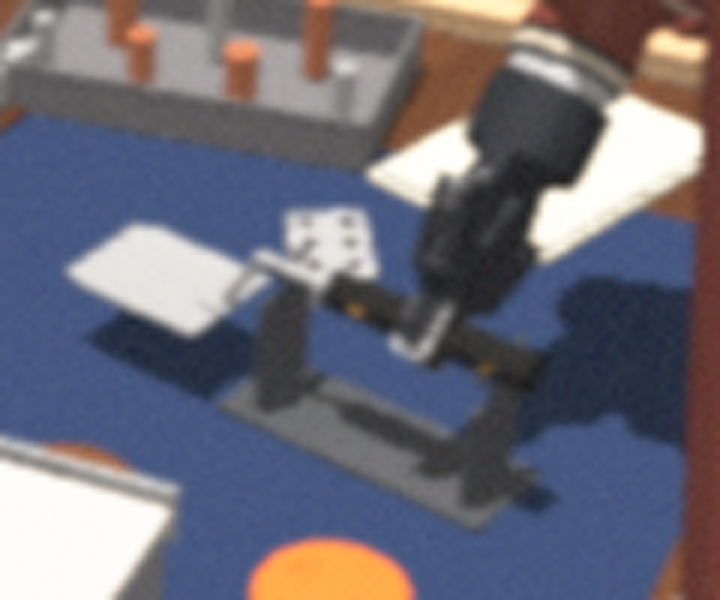

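View pics/w16.png

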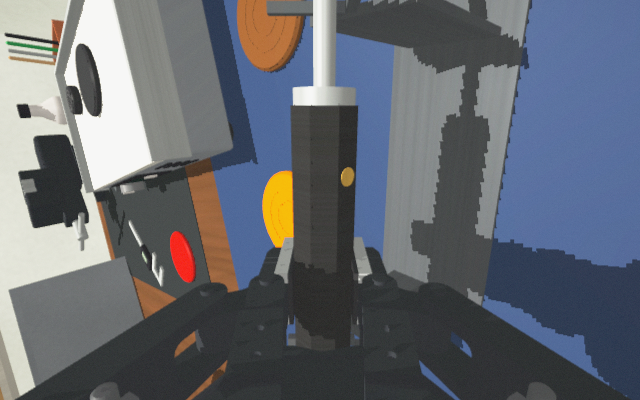

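>>> {"method": "carry_out", "body": {
  "moves": [
    [[0, 0, 0, 0.026, -0.002, 0.014, -1], [0, 0, 0, 0.026, -0.002, 0.014, -1], [0, 0, 0, 0.026, -0.002, 0.013, -1], [0, 0, 0, 0, 0, 0, -1], [0, 0, 0, 0, 0, 0, -1]]
  ]
}}

```text
time: 18.97
tool_pos: [0.4609, -0.3037, 0.0569]
tool_rot: [0.303, -0.564, 0.732, 0.234]
contact_force: [-0.4, -0.3, -1.2]
gripper_width: 0.265
```

```bash
python3 - <<'E'
from h import *
s,p,Q=cur();g=np.load("grasp.npz");print(s["time"],s["contact_force"],s["ft_torque"],p,p-g["p"],np.degrees((R.from_quat(g["q"]).inv()*Q).as_rotvec()))
E
```

```text
18.9667 [-0.4079575  -0.28329823 -1.18723159] [-0.46635221  0.18836382 -0.05346726] [ 0.46091944 -0.3036986   0.05687662] [-4.49707740e-05 -3.50350899e-04  3.53245095e-04] [-0.12851116 -0.15630951  0.10181056]
```

>>> {"method": "carry_out", "body": {
  "moves": [
    [[0, 0, 0, 0.01, 0, 0.01, -1], [0, 0, 0, 0, 0, 0, -0.3], [0, 0, 0, 0, 0, 0, -0.1], [0, 0, 0, 0, 0, 0, 0.3], [0, 0, 0, 0, 0, 0, 1], [0, 0, 0, 0, 0, 0, 1], [0, 0, 0, 0, 0, 0, 1], [0, 0, 0, 0, 0, 0, 1]]
  ]
}}

```text
time: 19.63
tool_pos: [0.4609, -0.3035, 0.0564]
tool_rot: [0.303, -0.564, 0.732, 0.234]
contact_force: [0.3, -0.1, -0.5]
gripper_width: 1.002
```

>>> {"method": "carry_out", "body": {
  "moves": [
    [[0, 0, 0, 0, 0, 0, 1], [0, 0, 0, 0, 0, -0.2, 1], [0, 0, 0, 0, 0, -0.5, 1], [0, 0, 0, 0, 0, -0.8, 1], [0, 0, 0, 0, 0, -0.8, 1], [0, 0, 0, 0, 0, -0.8, 1], [0, 0, 0, 0, 0, -0.5, 1], [0, 0, 0, 0, 0, 0, 1]]
  ]
}}

```text
time: 20.3
tool_pos: [0.4352, -0.4067, 0.1625]
tool_rot: [0.303, -0.565, 0.733, 0.229]
contact_force: [0.2, -0.3, 0.8]
gripper_width: 1.002
```

```bash
python3 - <<'E'
from h import *
from plant import grab_frame
s,p,Q=cur();print(s["time"],s["contact_force"],p,s["gripper_width"])
T=[]
for n in ["top","side"]:
    f=grab_frame(n);np.savez(n+"17.npz",**f)
    f0=load(n+"0")
    D=np.abs(cv2.GaussianBlur(f["frame"],(5,5),0).astype(int)-cv2.GaussianBlur(f0["frame"],(5,5),0).astype(int)).max(-1)
    x0,x1,y0,y1=(200,520,100,300) if n=="top" else (220,430,80,290)
    a=f["frame"][y0:y1,x0:x1][:,:,::-1];b=f0["frame"][y0:y1,x0:x1][:,:,::-1]
    d=cv2.cvtColor(np.clip(D[y0:y1,x0:x1]*3,0,255).astype(np.uint8),cv2.COLOR_GRAY2BGR)
    cv2.imwrite(f"pics/{n}17.png",cv2.resize(np.hstack([a,d]),(800,320 if n=="top" else 400),interpolation=2))
    W=cloud(f);F=f["frame"].astype(int)
    bm=(W[...,0]>.59)&(W[...,0]<.72)&(W[...,1]>-.46)&(W[...,1]<-.32)&(W[...,2]>.035)&(F.min(-1)>110)
    W0=cloud(f0);b0=(W0[...,0]>.59)&(W0[...,0]<.72)&(W0[...,1]>-.46)&(W0[...,1]<-.32)&(W0[...,2]>.035)&(f0["frame"].min(-1)>110)
    for WW,m in((W0,b0),(W,bm)):
        P=WW[m];rc=cv2.minAreaRect(P[:,:2].astype(np.float32));print(n,P.mean(0).round(4),rc)
E
sed -i 's/W\[...,1\]<.12/W[...,1]<.14/' look.py; python3 look.py 18
```

```text
20.3 [ 0.16057061 -0.30424362  0.81429449] [ 0.43522626 -0.40671542  0.16245417] 1.0015488598820697
top [ 0.6391 -0.3896  0.0522] ((0.6385750770568848, -0.39014965295791626), (0.08099211007356644, 0.10389747470617294), 75.65982055664062)
top [ 0.6392 -0.3892  0.0522] ((0.6381627917289734, -0.39081040024757385), (0.08181996643543243, 0.10177769511938095), 75.43964385986328)
side [ 0.6424 -0.3875  0.0508] ((0.6411364078521729, -0.3881932497024536), (0.0894247442483902, 0.10786426812410355), 72.58258819580078)
side [ 0.642  -0.3866  0.0512] ((0.6390579342842102, -0.3891490399837494), (0.08678499609231949, 0.10675817728042603), 73.6766128540039)
20.4 [ 0.82219023  0.43558969 -0.37517886] [-0.32229246  0.14728587 -0.01140811] [ 0.43489839 -0.40255865  0.1583567 ] [ 0.42461375 -0.43857735  0.19641964] [ 0.66099763 -0.50198381  0.14905633] [-15.06314804   0.31909977   0.25465791] [-1.12  0.38  1.46  0.51  1.91  0.72] 1.0000273908533326
side [271 201  27  19 392] [0.655  0.0679 0.0923] ((0.6554859280586243, 0.06725432723760605), 0.04272221401333809) [-0.0032 -0.0083  0.0924]
top [280 161  27  29 251] [0.6693 0.0554 0.0936] ((0.653714120388031, 0.06167289987206459), 0.04186893627047539) [-0.0016 -0.0003  0.0935]
```

View pics/top17.png

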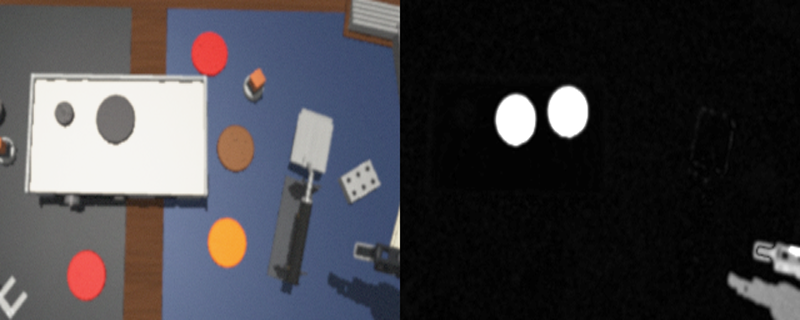

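View pics/side17.png

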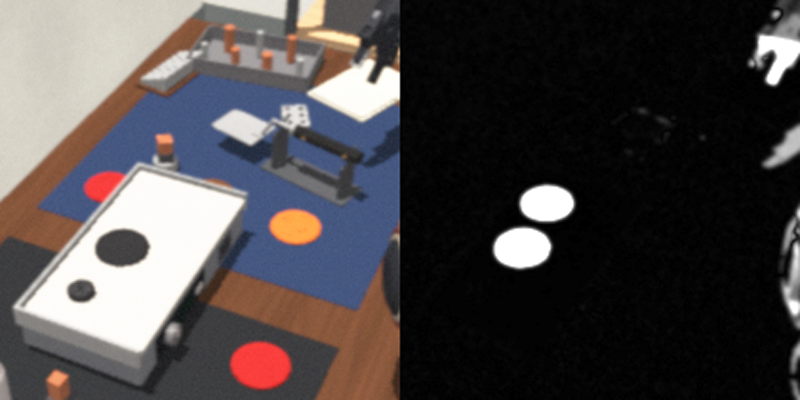

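>>> {"method": "carry_out", "body": {
  "moves": [
    [[0, 0, 0, 0, 0, 0, 1], [0, 0, 0, 0, 0, 0, 1], [0, 0, 0, 0, 0, 0, 1], [0, 0, 0, 0, 0, 0, 1]]
  ]
}}

```text
time: 20.83
tool_pos: [0.435, -0.4013, 0.1576]
tool_rot: [0.303, -0.564, 0.732, 0.234]
contact_force: [0.3, -0.7, -0.1]
gripper_width: 0.998
```

```bash
python3 -c "
from plant import ticket
print(ticket.job_done())"
```

```text
the job is handed in; nothing more can be done
None
```

I took the turner, slid its blade under the larger blank against the rear lip and lifted the blank about 20 mm. I then rolled it over to the left at about 1 rad/s, laid the turner back in its rest, let go and handed the job in at about 20.8 s. The hand-in gave no verdict.

**Last checks:**
- **Blank:** it lies flat with the plain face up. Its centre is about 27 mm beyond the plate's middle, towards the lip, and its top is 7 to 8 mm above the plate.
- **Turner:** it is back in the rest. The camera puts its blade within about 2 mm of where it started, at very nearly the same heading.
- **Bench:** in the area the before/after pictures covered, only the blank and the robot had changed. The small blank and electrode_b were in that area. I did not compare pictures for the bottle, square, caliper or electrode_a; the arm never went near them.
- **Forces:** I estimated about 1.5 to 2 N on the plate while feeling for it. That reading is noisy, and forces on the blank were not measured directly.

**What disagreed:**
- **First grasp:** it closed on nothing, because in the camera images the shut fingertips sat about 40 mm behind the reported tool centre point. I moved 38 mm deeper and gripped again, and nothing was disturbed.
- **Blade angle:** an early reading showed the blade about 0.1 rad nose-down. Cleaner measurements after lifting showed it level.

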